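# Make up two drawer-pull kits on the leather-patched boards

## Robot

A 6-joint arm with a two-finger parallel gripper is mounted at the origin on the work surface. World frame = base frame: x ahead of the robot, y to its left, z up, the work surface at z = 0. Lengths are in m, angles in rad, forces in N, time in s.
With the tool pointing down it reaches from about 0.25 to 0.85 m from the base axis. Payload 12.5 kg.
Tool frame: the origin (TCP) lies at the very end of the fingers, on their centre line; the grasp point (between the pads) lies 19 mm behind it; z points along the fingers, y is the direction in which the jaws open and shut (so a half turn about z gives the same grasp; the last joint's range is limited). The gripper opens to 93 mm and grips with 3 to 60 N. Pads are 15 mm wide; open, the fingers measure 128 mm over their backs; the gripper's body (75 mm by 188 mm) begins 65 mm behind the grasp point.
Start: joints at [-1.243, 0.351, 1.652, -0, 1.139, -0.085], TCP at [0.221, -0.504, 0.219] pointing down, gripper open.
Joint ranges: [-2.75, 2.75], [-0.79, 2.1], [0.01, 2.65], [-1.57, 4.71], [0.07, 3.14], [-2.87, 2.87]. Speed limits (rad/s): [2.22, 2.22, 2.79, 3.14, 3.14, 3.14].

## Interface

Orientations are given as a unit quaternion [w, x, y, z].
In Python, from plant import bot gives the robot as it stands.
- The arm moves only by the shell command python3 -m jog 'ROWS' [FORCE]. ROWS is JSON, a list that holds one entry, the list of rows, each a list of 7 numbers: the shift along the tool's x, y, z in cm, then the turn, a rotation vector about the tool's x, y, z in degrees, then the gripper command: -1 is fully open, 1 is shut, values between are in proportion. A call has 1 to 10 rows; each row shifts and turns the pose as measured when the row begins, along the tool's axes as they then stand; what a row does not reach is not made up. A row lasts 1/8 s, in which the tool goes at most 62.5 mm and 10.7 degrees, less where a joint would pass 70% of its speed; a pose out of reach is approached as far as the arm can. A call with a gripper value outside its range is refused whole. The fingers move at their own pace and stop on an object; FORCE is the grip in N (left out, the last holds). Time passes only in rows, so rows that do not move let the fingers close. It gives the time, the measured TCP pose, the force and the opening at its end, in the units of the state.
- bot.get_obs(): the state, without advancing time (a new reading comes with each control period).
- bot.grab_frame(name): name is "side" or "top"; returns (picture, depth): 420x560x3 uint8, blue, green, red; 420x560 float32, m along the optical axis (not along the pixel's ray), 0 where there is no reading.
- bot.camera_params(name): a dict with "fovy" (degrees; the focal length in pixels is half the picture's height over the tangent of half this angle, whatever the lens; pixels are square), "cx", "cy" (the principal point, pixels), "dist" ([k1, k2, p1, p2, k3] as OpenCV has them; the pictures are not rectified), "R" (3x3) and "t" (3): a world point X has camera coordinates R X + t. Camera axes: x right, y down, z forward; pixel columns grow to the right and rows downward; lengths in m; the calibration is good to about 2 mm. A picture is of the moment at which its call begins. camera_params takes no time and is no camera call.
- bot.sign_off(): hands the job in, once; it reports no verdict.
The state is a dict: "time": time; "joint_pos": joint angles; "joint_velocities": joint speeds; "tau": joint torques, N m; "ee_pos": TCP position; "tcp_rot": TCP orientation; "force": force on the tool from outside, world axes, zero at the start; "wrist_torque": the same for the moment, N m; "grip_width": finger opening in m.
Only numpy, scipy, OpenCV 4.12 (cv2) and the standard library are available. Lean on these libraries where they do the work, as an engineer would, in place of code of your own. Each camera call takes 0.05 s, during which the arm holds its last target.

## Task

Make up the two drawer-pull kits on their boards. Wide board: the long wooden core along the long leather strip, the brass ring on the round patch and the stepped brass foot on the square patch; narrow board: the short wooden core along the oblong patch and the brass knob on the round patch. Put each piece upright as it stands now, on the middle of its patch, let go of everything, and leave the spare square block, the glue jar and the tin where they are.

Things in the scene. Friction and masses are not known exactly. Their poses are not given: they have to be found in the camera images.
- long_core: Bar-pull core: a plain pale wooden bar 100 mm long (its y axis), 28 mm wide (its x axis), 30 mm high. Its origin is the centre of its underside, z up. Loose, on the bench (height 0) at the start. About 60 g.
- short_core: Knob-pull core: a plain pale wooden bar 55 mm long (its y axis), 28 mm wide (its x axis), 30 mm high. Its origin is the centre of its underside, z up. Loose, on the bench (height 0) at the start. About 35 g.
- ring: Brass ring (a short tube), 42 mm outer and 26 mm inner diameter, 28 mm high, standing on its end. Its origin is the centre of its underside, z up along the bore. Loose, on the bench (height 0) at the start. About 200 g.
- foot: Stepped brass foot: a disc 48 mm in diameter and 10 mm thick with an upright stem 22 mm in diameter on it; 42 mm high in all, standing on its disc. Its origin is the centre of its underside, z up along the stem. Loose, on the bench (height 0) at the start. About 220 g.
- knob: Brass mushroom knob 42 mm high, standing on its 30 mm base; narrow neck (18 mm) from 12 to 18 mm up, round head 32 mm in diameter with straight sides from 22 to 38 mm up, narrowing above. Its origin is the centre of its underside, z up. Loose, on the bench (height 0) at the start. About 150 g.
- wide_board: Wide kit board, left or right: plywood, 150 mm (x) by 160 mm (y), 8 mm thick, three flush leather patches. Front: long strip 46 mm (x) by 120 mm (y), centre x -42, y 0 mm. Back: round, 58 mm diameter, centre x +36, y +42 mm; square, 64 mm side, centre x +36, y -42 mm. Fixed. Origin: centre of its underside; x away from the robot, y left, turned up to 18 deg.
- narrow_board: Narrow kit board, on the other side: plywood, 150 mm (x) by 90 mm (y), 8 mm thick, two flush leather patches. Front: oblong 46 mm (x) by 72 mm (y), centre x -42, y 0 mm. Back: round, 50 mm diameter, centre x +36, y 0 mm. Fixed. Origin: centre of its underside; x away from the robot, y left, turned up to 18 deg.
- spare_core: Spare square wooden block, 50 by 50 mm, 30 mm high; belongs to no kit, to be left alone. Its origin is the centre of its underside, z up.
- glue_jar: Capped round glue jar, 48 mm in diameter, 50 mm high; to be left alone. Its origin is the centre of its underside, z up.
- tack_tin: Closed flat round steel tin, 58 mm in diameter, 24 mm high; to be left alone. Its origin is the centre of its underside, z up.
Things that resemble listed ones, but are neither listed nor needed, are in the scene too. What is shaped like the narrow_board but pink is not meant. Leave any black look-alike of the long_core alone.

How it is judged:
By the outcome, as a careful person would: the job done as asked, in the order asked, and still so for the second after the job is handed in, with the robot touching nothing.
It also fails if it takes over 120 s, if anything falls off the work surface, if the arm or the gripper's body presses on something with over 40 N, if the wrist force passes 120 N, or if a joint passes its speed limit or range.

## Working session

There is one attempt and no reset: what is moved stays moved. The work goes in short steps, Python scripts to look and compute and a shell command to move; the robot and the scene stay as the last step left them, time stands still between calls to the robot, and variables do not carry over. Pictures are saved under pics/ and viewed, and the job is handed in when it is done.

```bash
ls; mkdir -p pics
python3 - <<'E'
from plant import bot
import cv2,numpy as np
for n in("top","side"):
    p,d=bot.grab_frame(n); cv2.imwrite(f"pics/{n}0.png",p); np.save(f"pics/{n}0d.npy",d)
    print(n,bot.camera_params(n))
o=bot.get_obs();print({k:np.round(v,3) for k,v in o.items()})
E
```

```text
pics
top {'fovy': 48.44337203419746, 'cx': 277.1077012402296, 'cy': 210.99030441856746, 'dist': array([-0.08090267,  0.        ,  0.        ,  0.        ,  0.        ]), 'R': array([[ 0.01359943, -0.9998914 , -0.00567804],
       [-0.98443953, -0.01239388, -0.17528605],
       [ 0.17519664,  0.00797348, -0.98450117]]), 't': array([0.03410741, 0.46358875, 1.12476882])}
side {'fovy': 43.80276294338298, 'cx': 291.5997091398198, 'cy': 218.0368498652906, 'dist': array([-0.16169445,  0.        ,  0.        ,  0.        ,  0.        ]), 'R': array([[-0.98751014, -0.15747794,  0.00494205],
       [-0.09346958,  0.56029974, -0.82299917],
       [ 0.12683519, -0.81318196, -0.56802107]]), 't': array([0.46644834, 0.06379825, 1.12238222])}
{'time': np.float64(0.1), 'joint_pos': array([-1.243,  0.351,  1.652, -0.   ,  1.139, -0.085]), 'joint_velocities': array([ 0.   , -0.001, -0.003,  0.   , -0.001,  0.003]), 'tau': array([ 1.0000e-03, -4.9803e+01, -2.8570e+01,  7.0000e-02,  2.4000e-02,
       -0.0000e+00]), 'ee_pos': array([ 0.221, -0.504,  0.218]), 'tcp_rot': array([-0.   ,  0.979,  0.205, -0.   ]), 'force': array([ 0.273, -0.226, -0.099]), 'wrist_torque': array([0.02 , 0.008, 0.002]), 'grip_width': np.float64(0.093)}
```

View pics/top0.png

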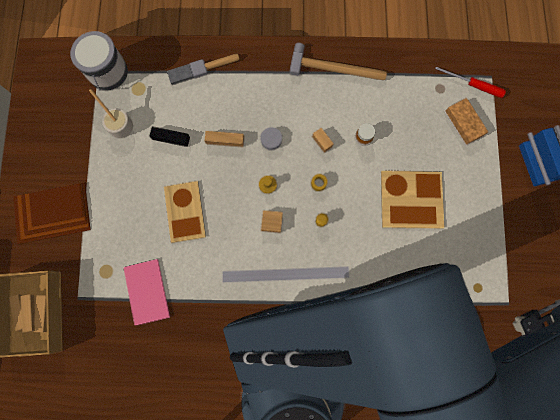

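View pics/side0.png

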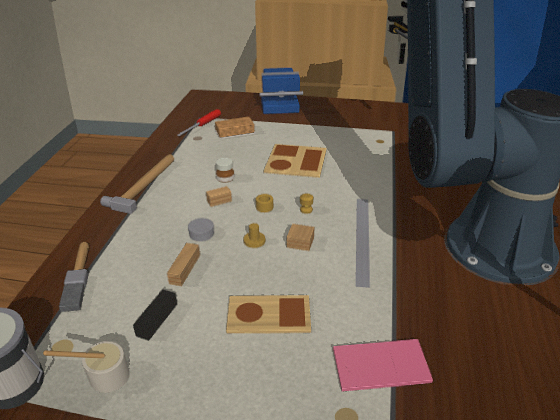

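Top view, by pixel:
- Long cores: pale (224,138) and black (170,136). The pale one is meant; the black one is the look-alike to leave.
- Short core (323,139), foot (267,184), ring (319,182), knob (322,219).
- Leave alone: spare block (272,221), tin (271,138), jar (366,133).
- Narrow boards: plywood (185,210) and pink (147,292). The plywood one is meant.
- Wide board (412,200).

I'll check this on an enlarged crop and measure.

```bash
cat > h.py <<'E'
import cv2,numpy as np
from plant import bot
def cam(n):
    c=bot.camera_params(n); f=210/np.tan(np.radians(c["fovy"]/2))
    K=np.array([[f,0,c["cx"]],[0,f,c["cy"]],[0,0,1.]]); return K,np.array(c["dist"]),np.array(c["R"]),np.array(c["t"])
def rays(n,uv):
    K,D,R,t=cam(n); q=cv2.undistortPoints(np.asarray(uv,float).reshape(-1,1,2),K,D).reshape(-1,2)
    return (np.c_[q,np.ones(len(q))]@R), -R.T@t   # world dirs (z_cam=1), centre
def plane(n,uv,z):
    r,c=rays(n,uv); s=(z-c[2])/r[:,2]; return c+r*s[:,None]
def cloud(n,d):
    v,u=np.mgrid[:420,:560]; r,c=rays(n,np.c_[u.ravel(),v.ravel()])
    return (c+r*d.reshape(-1,1)).reshape(420,560,3)
def proj(n,X):
    K,D,R,t=cam(n); return cv2.projectPoints(np.asarray(X,float).reshape(-1,1,3),cv2.Rodrigues(R)[0],t,K,D)[0].reshape(-1,2)
E
python3 - <<'E'
from h import *
p=cv2.imread("pics/top0.png"); s=cv2.imread("pics/side0.png")
cv2.imwrite("pics/top0z.png",cv2.resize(p[110:250,140:460],None,fx=2.5,fy=2.5,interpolation=cv2.INTER_CUBIC))
cv2.imwrite("pics/side0z.png",cv2.resize(s[130:345,120:340],None,fx=2.7,fy=2.7,interpolation=cv2.INTER_CUBIC))
for n in("top","side"):
    X=cloud(n,np.load(f"pics/{n}0d.npy"))
    m=((X[...,2]>.012)&(X[...,2]<.08)&(X[...,0]>.25)&(X[...,0]<.8)&(abs(X[...,1])<.5)).astype(np.uint8)
    k,l,st,ce=cv2.connectedComponentsWithStats(m)
    for i in range(1,k):
        if st[i,4]<25: continue
        P=X[l==i]; zt=np.percentile(P[:,2],90); T=P[P[:,2]>zt-.004]
        r=cv2.minAreaRect((T[:,:2]*1000).astype(np.float32))
        print(n,np.round(ce[i]),st[i,4],"ztop",round(zt,4),"rect c",np.round(r[0],1),"sz",np.round(r[1],1),"ang",round(r[2],1),"mean",np.round(T[:,:2].mean(0)*1000,1))
E
```

```text
top [466. 120.] 995 ztop 0.0364 rect c [ 717.9 -461.3] sz [111.   62.5] ang 29.6 mean [ 718.4 -459.7]
top [116. 121.] 652 ztop 0.0556 rect c [699.6 467.4] sz [69.  57.2] ang 10.6 mean [701.3 469.6]
top [365. 134.] 334 ztop 0.0529 rect c [ 673.2 -186.2] sz [41.  42.8] ang 78.4 mean [ 673.2 -185.4]
top [169. 136.] 469 ztop 0.033 rect c [664.  327.6] sz [98.7 29.3] ang 77.7 mean [664.6 331.1]
top [271. 138.] 376 ztop 0.0274 rect c [660.6  57.6] sz [53.2 54.8] ang 1.1 mean [660.6  58.4]
top [322. 139.] 249 ztop 0.0331 rect c [658.2 -74.8] sz [54.4 26.1] ang 36.1 mean [657.9 -74.8]
top [224. 138.] 476 ztop 0.0329 rect c [658.2 182.2] sz [100.1  29.4] ang 86.1 mean [658.2 182.3]
top [319. 182.] 155 ztop 0.0303 rect c [543.6 -66.8] sz [39.8 38. ] ang 58.2 mean [544.3 -66.2]
top [267. 183.] 101 ztop 0.045 rect c [539.3  65.5] sz [17.8 16. ] ang 89.5 mean [538.7  65.2]
top [272. 220.] 412 ztop 0.0339 rect c [441.6  53.5] sz [49.3 49.7] ang 84.5 mean [440.6  53.7]
top [322. 219.] 136 ztop 0.0441 rect c [445.2 -71.7] sz [27.8 24.7] ang 63.7 mean [445.7 -71.8]
side [234. 126.] 550 ztop 0.0371 re
[... 343 characters left out ...]
ean [548.5 -62. ]
side [306. 201.] 165 ztop 0.0432 rect c [448.7 -64.1] sz [28.  25.9] ang 10.7 mean [448.9 -65.2]
side [200. 228.] 389 ztop 0.0269 rect c [666.   62.9] sz [53.4 55.9] ang 13.1 mean [665.1  65.3]
side [253. 232.] 163 ztop 0.043 rect c [543.3  70.9] sz [19.3 22.9] ang 13.1 mean [543.6  71.5]
side [300. 235.] 504 ztop 0.0319 rect c [444.3  58.2] sz [53.7 49.5] ang 85.4 mean [444.5  59.3]
side [183. 262.] 698 ztop 0.0326 rect c [663.3 184.6] sz [103.7  29.8] ang 85.0 mean [663.  187.6]
side [154. 313.] 941 ztop 0.0321 rect c [668.7 332.2] sz [102.5  30.1] ang 78.2 mean [668.7 333.9]
side [105. 362.] 1497 ztop 0.0549 rect c [700.1 469.1] sz [62.7 64.5] ang 86.3 mean [702.3 473.8]
```

View pics/top0z.png

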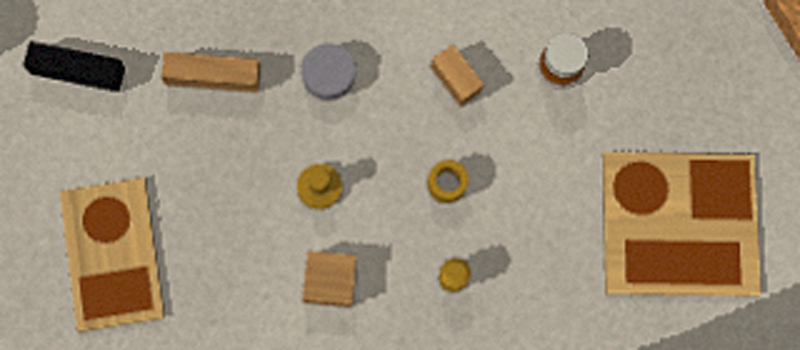

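View pics/side0z.png

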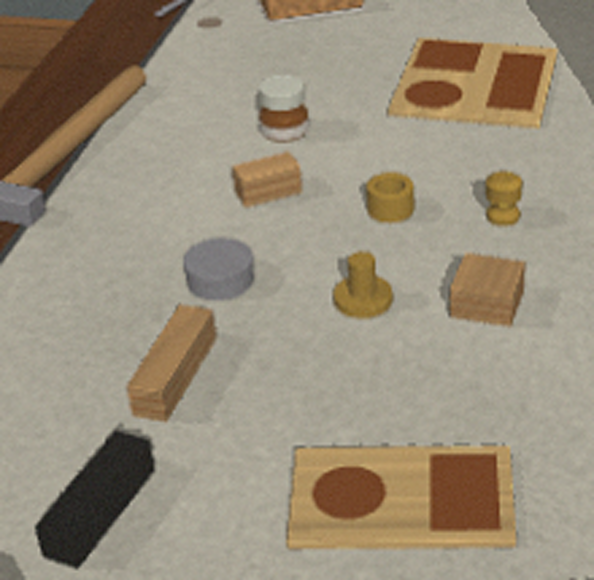

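The enlarged crops confirm these identities. Next come the boards' poses and a ray-cast refinement of each piece.

```bash
cat >> h.py <<'E'
def boards(n,p):
    hsv=cv2.cvtColor(p,cv2.COLOR_BGR2HSV); b=p.astype(int)
    m=((hsv[...,0]<14)&(hsv[...,1]>150)&(hsv[...,2]>70)&(hsv[...,2]<160)).astype(np.uint8)
    out=[]
    for c in cv2.findContours(m,cv2.RETR_EXTERNAL,cv2.CHAIN_APPROX_NONE)[0]:
        if cv2.contourArea(c)<80: continue
        X=plane(n,c.reshape(-1,2),.008)[:,:2]*1000
        if X[:,0].min()<300 or X[:,0].max()>640 or abs(X[:,1]).max()>420: continue
        X=X.astype(np.float32); r=cv2.minAreaRect(X); M=cv2.moments(X.reshape(-1,1,2))
        out.append((np.array([M["m10"],M["m01"]])/M["m00"],r))
    return out
E
python3 - <<'E'
from h import *
H={"top":cv2.imread("pics/top0.png"),"side":cv2.imread("pics/side0.png")}
for n,p in H.items():
    for c,r in boards(n,p): print(n,np.round(c,1),np.round(r[0],1),np.round(r[1],1),round(r[2],1))
# tops by plane, using depth mask comps
ht=dict(long=.03,short=.03,ring=.028,foot=.042,knob=.042)
for n in H:
    X=cloud(n,np.load(f"pics/{n}0d.npy")); zb=.003 if n=="top" else .0025
    for k,g in dict(long=(660,185),short=(660,-73),ring=(546,-64),foot=(541,68),knob=(447,-69)).items():
        m=(np.hypot(X[...,0]*1000-g[0],X[...,1]*1000-g[1])<60)&(abs(X[...,2]-zb-ht[k])<.004)
        v,u=np.nonzero(m); P=plane(n,np.c_[u,v],ht[k])[:,:2]*1000; r=cv2.minAreaRect(P.astype(np.float32))
        print(n,k,np.round(P.mean(0),1),np.round(r[0],1),np.round(r[1],1),round(r[2],1))
E
```

```text
top [424.8 274.3] [424.7 274.1] [43.7 70.6] 10.3
top [ 464.1 -310.1] [ 463.7 -309.3] [118.1  44.2] 88.9
top [501.7 287.9] [501.5 287.7] [45.1 47.5] 0.7
top [ 542.1 -268.2] [ 541.8 -268.4] [54.9 53.8] 44.0
top [ 542.2 -352.6] [ 541.8 -352.7] [61.7 62.7] 0.8
side [505.6 287.6] [505.3 287.9] [47.7 46.4] 9.7
side [428.4 274.5] [427.9 274.4] [43.8 67.5] 10.1
side [ 546.9 -270.2] [ 546.5 -270.2] [51.8 51.5] 75.1
side [ 468.1 -312.1] [ 468.4 -312.3] [115.5  44.7] 89.8
side [ 546.4 -355.2] [ 546.6 -355.2] [59.2 62.7] 89.9
top long [658.7 182.6] [658.6 182.3] [100.3  29. ] 85.7
top short [658.3 -75.1] [658.4 -75.1] [54.7 26.7] 35.7
top ring [544.7 -67.1] [543.9 -67.2] [40.  37.7] 63.3
top foot [539.1  65.2] [539.6  65.5] [15.6 17.7] 0.7
top knob [445.6 -72.1] [445.4 -71.8] [27.7 24.9] 63.6
side long [663.7 185.9] [663.  184.9] [104.3  30.7] 85.3
side short [663.1 -72.3] [663.  -71.1] [55.9 33.2] 36.0
side ring [548.1 -63.1] [547.9 -63.1] [38.9 40.9] 40.0
side foot [543.7  70.3] [543.4  70.5] [19.4 18.3] 9.5
side knob [448.3 -67.3] [448.3 -66.5] [25.6 21.7] 9.5
```

```bash
cat >> h.py <<'E'
def go(x,y,z,psi):
    o=bot.get_obs(); w,a,b,c=o["tcp_rot"]
    from scipy.spatial.transform import Rotation as Ro
    R=Ro.from_quat([a,b,c,w]).as_matrix(); p=np.array(o["ee_pos"])
    ps=np.degrees(np.arctan2(R[1,0],R[0,0])); 
    P=np.radians(psi); T=np.c_[[np.cos(P),np.sin(P),0],[np.sin(P),-np.cos(P),0],[0,0,-1]]
    rv=np.degrees(Ro.from_matrix(R.T@T).as_rotvec())
    d=np.array([x,y,z])/1000-p
    print("t",round(float(o["time"]),2),"pos",np.round(p*1000,1),"psi",round(ps,2),"grip",round(float(o["grip_width"])*1000,1),"F",np.round(o["force"],1))
    print("shift now-axes cm",np.round(R.T@d*100,2),"after-turn axes cm",np.round(T.T@d*100,2),"turn deg",np.round(rv,2))
E
python3 -m jog '[[[0,0,0,0,0,-10.3,-0.3],[0,0,0,0,0,-10.3,-0.3],[0,0,0,0,0,-10.3,-0.3],[0,0,0,0,0,-10.3,-0.3],[0,0,0,0,0,-10.3,-0.3],[0,0,0,0,0,-10.3,-0.3]]]'
python3 -c "from h import *;go(661,184,120,85.6)"
```

```text
time: 0.85
ee_pos: [0.2202, -0.5023, 0.2161]
tcp_rot: [-0.002, 0.723, 0.691, 0.001]
force: [0.4, -0.6, 0.1]
grip_width: 0.0604
t 0.85 pos [ 220.2 -502.3  216.1] psi 87.38 grip 60.4 F [ 0.4 -0.6  0.1]
shift now-axes cm [70.52 40.92  9.89] after-turn axes cm [71.81 38.69  9.61] turn deg [-0.12 -0.29  1.78]
```

```bash
python3 -m jog '[[[5,2.8,0.4,0,0,1.5,-0.3],[5,2.8,0.4,0,0,0,-0.3],[5,2.8,0.4,0,0,0,-0.3],[5,2.8,0.4,0,0,0,-0.3],[5,2.8,0.4,0,0,0,-0.3],[5,2.8,0.4,0,0,0,-0.3],[5,2.8,0.4,0,0,0,-0.3],[5,2.8,0.4,0,0,0,-0.3],[5,2.8,0.4,0,0,0,-0.3],[5,2.8,0.4,0,0,0,-0.3]]]'
python3 -c "from h import *;go(661,184,120,85.6)"
```

```text
time: 2.1
ee_pos: [0.5399, -0.0089, 0.1756]
tcp_rot: [-0.003, 0.733, 0.68, 0.001]
force: [-0.8, -0.6, 0.8]
grip_width: 0.0606
t 2.1 pos [539.9  -8.9 175.6] psi 85.74 grip 60.6 F [-0.8 -0.6  0.8]
shift now-axes cm [20.11 10.66  5.63] after-turn axes cm [20.17 10.6   5.56] turn deg [-0.15 -0.3   0.15]
```

```bash
python3 -m jog '[[[5,2.6,1.2,0,0,0,-0.3],[5,2.6,1.2,0,0,0,-0.3],[5,2.6,1.2,0,0,0,-0.3],[4,2,1,0,0,0,-0.3],[0,0,0,0,0,0,-0.3],[0,0,0,0,0,0,-0.3]]]'
python3 -c "
from h import *;go(661,184,60,85.6)
for n in('top','side'):
    p,d=bot.grab_frame(n);cv2.imwrite(f'pics/{n}1.png',p)
    print(n,proj(n,[bot.get_obs()['ee_pos']]))
    u,v=proj(n,[bot.get_obs()['ee_pos']])[0].astype(int); u=max(60,min(u,500));v=max(60,min(v,360));cv2.imwrite(f'pics/{n}1z.png',cv2.resize(p[v-60:v+60,u-60:u+60],None,fx=4,fy=4,interpolation=cv2.INTER_CUBIC))
"
```

```text
time: 2.85
ee_pos: [0.654, 0.1832, 0.1258]
tcp_rot: [-0.003, 0.731, 0.682, -0.001]
force: [-0.5, 0.5, 0.4]
grip_width: 0.0602
t 2.85 pos [654.  183.2 125.8] psi 85.98 grip 60.2 F [-0.5  0.5  0.4]
shift now-axes cm [0.1  0.73 6.57] after-turn axes cm [0.13 0.69 6.58] turn deg [-0.34 -0.22  0.38]
top [[218.50539158 125.85547738]]
side [[182.28659996 218.68211758]]
```

View pics/side1z.png

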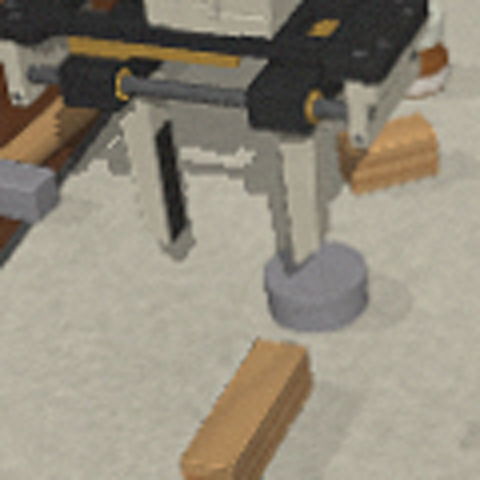

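View pics/top1.png

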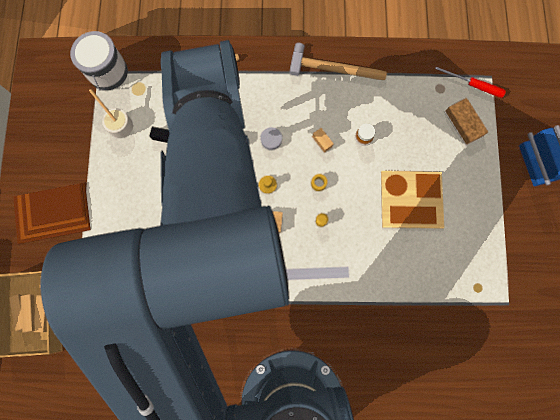

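Side view: the open fingers straddle the core's line above it, tips at about (166,221) and (197,225). Nothing is in the way, and the top view is blocked by the arm. Going down.

```bash
python3 -m jog '[[[0.1,0.7,3,-0.3,-0.2,0.4,-0.3],[0,0,3.5,0,0,0,-0.3],[0,0,0,0,0,0,-0.3],[0,0,0,0,0,0,-0.3]]]'
python3 -c "
from h import *;go(661,184,4,85.6)
p,d=bot.grab_frame('side');cv2.imwrite(f'pics/side2z.png',cv2.resize(p[200:320,120:260],None,fx=5,fy=5,interpolation=cv2.INTER_CUBIC))"
```

```text
time: 3.45
ee_pos: [0.6623, 0.18, 0.0641]
tcp_rot: [0.001, 0.736, 0.677, 0.002]
force: [0.1, -0.0, -0.8]
grip_width: 0.0604
t 3.45 pos [662.3 180.   64.1] psi 85.29 grip 60.4 F [ 0.1 -0.  -0.8]
shift now-axes cm [ 0.37 -0.19  6.01] after-turn axes cm [ 0.39 -0.16  6.01] turn deg [ 0.26 -0.09 -0.31]
```

View pics/side2z.png

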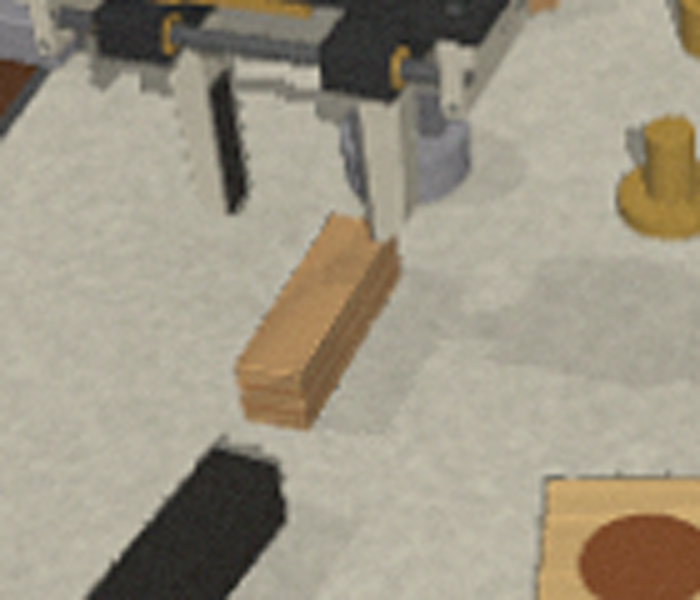

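The fingers are either side of the bar (tips at about (166,242) and (197,247), bar centre near (182,264)). Descending to grip.

```bash
python3 -m jog '[[[0.4,-0.2,3,0.2,0,-0.3,-0.3],[0,0,2.4,0,0,0,-0.3],[0,0,0,0,0,0,-0.3],[0,0,0,0,0,0,-0.3]]]'
python3 -c "
from h import *;go(661,184,4,85.6)"
```

```text
time: 4.0
ee_pos: [0.6634, 0.1842, 0.0137]
tcp_rot: [0.002, 0.734, 0.679, 0.004]
force: [0.0, -0.4, 0.5]
grip_width: 0.0602
t 4.0 pos [663.4 184.2  13.7] psi 85.55 grip 60.2 F [ 0.  -0.4  0.5]
shift now-axes cm [-0.04 -0.25  0.97] after-turn axes cm [-0.04 -0.24  0.97] turn deg [ 0.43 -0.2  -0.05]
```

```bash
python3 -m jog '[[[0,-0.2,0.8,0.4,-0.2,0,-0.3],[0,0,0,0,0,0,0.8],[0,0,0,0,0,0,0.8],[0,0,0,0,0,0,0.8],[0,0,0,0,0,0,0.8],[0,0,0,0,0,0,0.8]]]' 30
python3 -c "
from h import *;go(661,184,4,85.6)"
```

```text
time: 4.75
ee_pos: [0.6624, 0.1845, 0.0073]
tcp_rot: [0.001, 0.734, 0.679, 0.001]
force: [-0.4, 0.4, 0.1]
grip_width: 0.0278
t 4.75 pos [662.4 184.5   7.3] psi 85.55 grip 27.8 F [-0.4  0.4  0.1]
shift now-axes cm [-0.07 -0.14  0.33] after-turn axes cm [-0.07 -0.14  0.33] turn deg [ 0.16 -0.02 -0.05]
```

```bash
python3 -m jog '[[[0,0,-4,0,0,0,0.8],[0,0,-5,0,0,0,0.8],[0,0,-3,0,0,-4,0.8],[0,0,0,0,0,0,0.8]]]'
python3 -c "
from h import *;go(466.1,-311,100,90)
p,d=bot.grab_frame('side');cv2.imwrite(f'pics/side3.png',p)"
```

```text
time: 5.25
ee_pos: [0.6616, 0.1843, 0.1297]
tcp_rot: [0.0, 0.709, 0.705, 0.0]
force: [-0.2, -0.9, 0.1]
grip_width: 0.027
t 5.25 pos [661.6 184.3 129.7] psi 89.61 grip 27.0 F [-0.2 -0.9  0.1]
shift now-axes cm [-49.66 -19.22   2.96] after-turn axes cm [-49.53 -19.55   2.97] turn deg [ 0.06  0.01 -0.39]
```

View pics/side3.png

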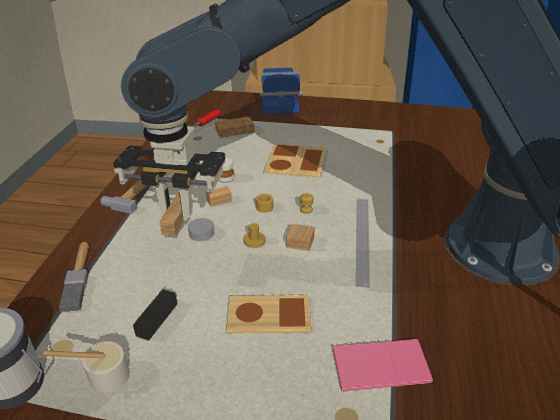

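The side view shows the core held level between the fingers at (172,215). Moving to the wide board.

```bash
python3 -m jog '[[[-5.4,-2.1,0,0,0,0,0.8],[-5.4,-2.1,0,0,0,0,0.8],[-5.4,-2.1,0,0,0,0,0.8],[-5.4,-2.1,0,0,0,0,0.8],[-5.4,-2.1,0,0,0,0,0.8],[-5.4,-2.1,0,0,0,0,0.8],[-5.4,-2.1,0,0,0,0,0.8],[-5.4,-2.1,0,0,0,0,0.8],[-4,-1.6,1.5,0,0,0,0.8],[0,0,0,0,0,0,0.8]]]'
python3 -c "
from h import *;go(466.1,-311,60,90)"
```

```text
time: 6.55
ee_pos: [0.4563, -0.2968, 0.0963]
tcp_rot: [-0.01, 0.714, 0.7, -0.006]
force: [0.1, 0.7, -1.0]
grip_width: 0.0278
t 6.55 pos [ 456.3 -296.8   96.3] psi 88.81 grip 27.8 F [ 0.1  0.7 -1. ]
shift now-axes cm [-1.42  1.09  3.6 ] after-turn axes cm [-1.42  0.98  3.63] turn deg [-1.31 -0.34 -1.19]
```

```bash
python3 -m jog '[[[-1.4,1,3.6,-1.3,-0.3,-1.2,0.8],[0,0,0,0,0,0,0.8],[0,0,0,0,0,0,0.8]]]'
python3 -c "
from h import *;go(466.1,-311,17,90)
for n in('top','side'):
    p,d=bot.grab_frame(n);cv2.imwrite(f'pics/{n}4.png',p);np.save(f'pics/{n}4d.npy',d)
p=cv2.imread('pics/side4.png');cv2.imwrite('pics/side4z.png',cv2.resize(p[90:210,230:370],None,fx=5,fy=5,interpolation=cv2.INTER_CUBIC))"
```

```text
time: 6.92
ee_pos: [0.4651, -0.3086, 0.0582]
tcp_rot: [-0.002, 0.708, 0.706, 0.0]
force: [-0.6, -1.0, 0.3]
grip_width: 0.028
t 6.92 pos [ 465.1 -308.6   58.2] psi 89.9 grip 28.0 F [-0.6 -1.   0.3]
shift now-axes cm [-0.25  0.11  4.12] after-turn axes cm [-0.24  0.1   4.12] turn deg [-0.14 -0.18 -0.1 ]
```

View pics/side4z.png

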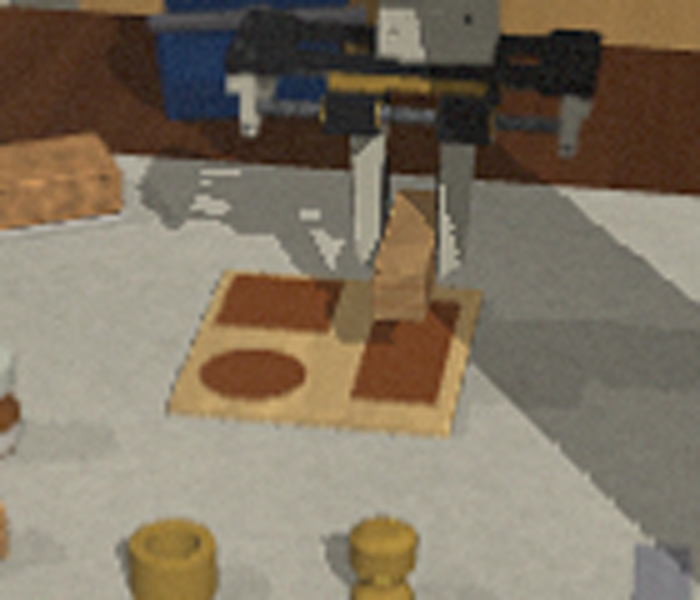

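View pics/top4.png

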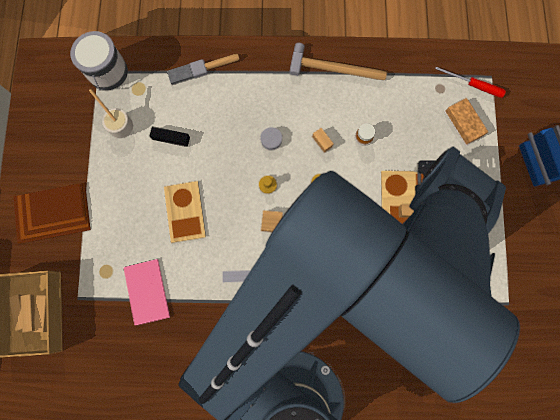

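Side view: the core hangs above the strip at (310,145), with its shadow on the board and nothing in the way. Lowering.

```bash
python3 -m jog '[[[-0.2,0.1,3,-0.1,-0.2,-0.1,0.8],[0,0,0.8,0,0,0,0.8],[0,0,0,0,0,0,0.8],[0,0,0,0,0,0,0.8]]]'
python3 -c "
from h import *;go(466.1,-311,15.8,90)
p,d=bot.grab_frame('side')
cv2.imwrite('pics/side5z.png',cv2.resize(p[90:210,230:370],None,fx=5,fy=5,interpolation=cv2.INTER_CUBIC))"
```

```text
time: 7.52
ee_pos: [0.4681, -0.3105, 0.0239]
tcp_rot: [0.003, 0.707, 0.708, -0.0]
force: [-0.1, 0.2, -0.1]
grip_width: 0.0275
t 7.53 pos [ 468.1 -310.5   23.9] psi 90.07 grip 27.5 F [-0.1  0.2 -0.1]
shift now-axes cm [-0.04 -0.21  0.81] after-turn axes cm [-0.05 -0.2   0.81] turn deg [0.21 0.23 0.07]
```

View pics/side5z.png

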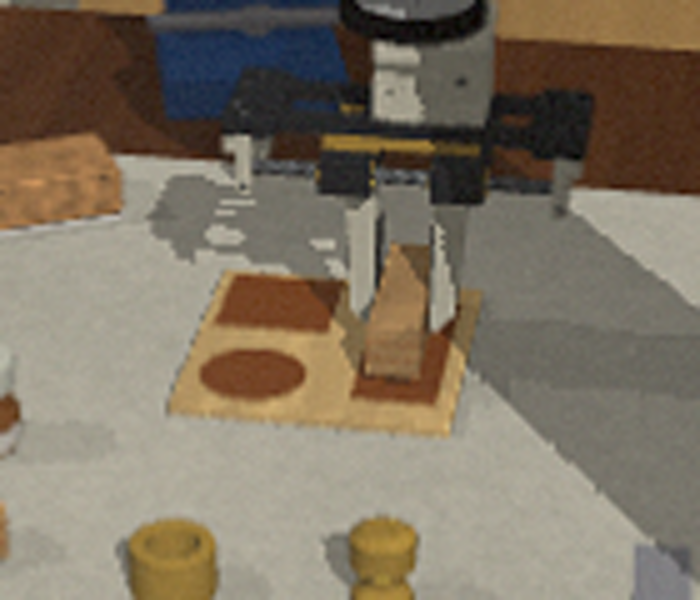

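```bash
python3 -m jog '[[[0,-0.3,0.7,0.2,0.2,0,0.8],[0,0,0,0,0,0,0.8],[0,0,0,0,0,0,0.8]]]'
python3 -c "
from h import *;go(465.5,-311,15.6,90)
p,d=bot.grab_frame('side')
cv2.imwrite('pics/side6z.png',cv2.resize(p[90:210,230:370],None,fx=5,fy=5,interpolation=cv2.INTER_CUBIC))"
```

```text
time: 7.95
ee_pos: [0.4653, -0.3109, 0.0173]
tcp_rot: [0.001, 0.707, 0.707, -0.0]
force: [0.4, -0.4, -0.4]
grip_width: 0.0279
t 7.95 pos [ 465.3 -310.9   17.3] psi 90.06 grip 27.9 F [ 0.4 -0.4 -0.4]
shift now-axes cm [-0.01  0.02  0.17] after-turn axes cm [-0.01  0.02  0.17] turn deg [0.06 0.06 0.06]
```

View pics/side6z.png

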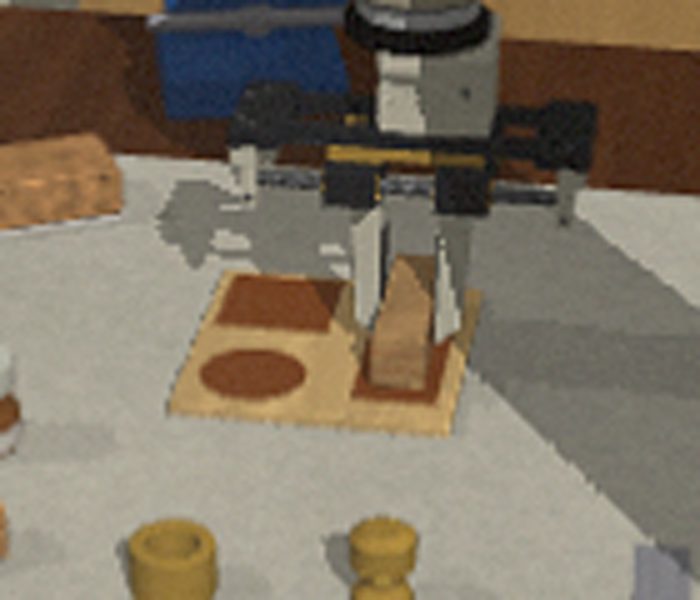

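The core's lower edge (centre x 399 in the crop) lines up with the strip's middle (398). Lowering to contact and opening.

```bash
python3 -m jog '[[[0,0,0.2,0,0,0,0.8],[0,0,0,0,0,0,0.8],[0,0,0,0,0,0,0.8]]]'
python3 -c "
from h import *;go(465.5,-311,15.6,90)"
```

```text
time: 8.38
ee_pos: [0.4654, -0.311, 0.0153]
tcp_rot: [0.001, 0.707, 0.707, -0.0]
force: [-0.5, -0.3, 0.5]
grip_width: 0.0278
t 8.38 pos [ 465.4 -311.    15.3] psi 90.06 grip 27.8 F [-0.5 -0.3  0.5]
shift now-axes cm [-0.    0.01 -0.03] after-turn axes cm [-0.    0.01 -0.03] turn deg [0.07 0.07 0.06]
```

Open, rise, then head for the ring (mean 546,-65). I'll use ψ=90, jaws along x.

```bash
python3 -m jog '[[[0,0,0,0,0,0,-0.3],[0,0,0,0,0,0,-0.3],[0,0,0,0,0,0,-0.3],[0,0,-3,0,0,0,-0.3],[0,0,-4,0,0,0,-0.3],[0,0,-2,0,0,0,-0.3]]]'
python3 -c "
from h import *;go(546,-65,100,90)"
python3 -m jog '[[[4.9,1.6,0,0,0,0,-0.3],[4.9,1.6,0,0,0,0,-0.3],[4.9,1.6,0,0,0,0,-0.3],[4.9,1.6,0,0,0,0,-0.3],[4.5,1.6,0,0,0,0,-0.3],[0,0,0,0,0,0,-0.3],[0,0,0,0,0,0,-0.3]]]'
python3 -c "
from h import *;go(546,-65,60,90)
for n in('top','side'):
    p,d=bot.grab_frame(n);cv2.imwrite(f'pics/{n}7.png',p)
t=cv2.imread('pics/top7.png')[140:260,340:480];s=cv2.imread('pics/side7.png')[110:230,220:360]
cv2.imwrite('pics/7z.png',cv2.resize(np.hstack([t,s]),None,fx=2.8,fy=2.8,interpolation=cv2.INTER_CUBIC))"
```

```text
time: 9.12
ee_pos: [0.4644, -0.3102, 0.1062]
tcp_rot: [-0.001, 0.707, 0.707, -0.0]
force: [0.1, -0.5, -0.2]
grip_width: 0.0604
t 9.12 pos [ 464.4 -310.2  106.2] psi 90.06 grip 60.4 F [ 0.1 -0.5 -0.2]
shift now-axes cm [24.51  8.18  0.63] after-turn axes cm [24.52  8.16  0.62] turn deg [-0.1  -0.06  0.06]
time: 10.0
ee_pos: [0.5476, -0.0634, 0.1087]
tcp_rot: [0.002, 0.707, 0.707, 0.001]
force: [0.3, -1.0, 0.7]
grip_width: 0.0601
t 10.0 pos [547.6 -63.4 108.7] psi 89.96 grip 60.1 F [ 0.3 -1.   0.7]
shift now-axes cm [-0.15 -0.18  4.87] after-turn axes cm [-0.16 -0.16  4.87] turn deg [ 0.19  0.11 -0.04]
```

View pics/7z.png

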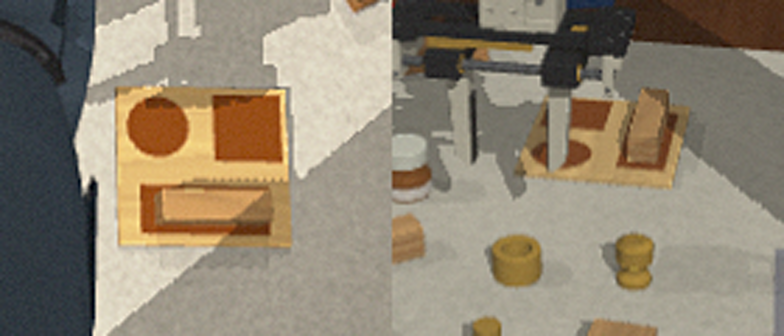

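Top and side crops: the core stands on the strip, roughly centred. Numeric check now:

```bash
cat >> h.py <<'E'
def blob(n,d,g,h,rad=60,zb=.003,tol=.004):
    X=cloud(n,d); m=(np.hypot(X[...,0]*1000-g[0],X[...,1]*1000-g[1])<rad)&(abs(X[...,2]-zb-h)<tol)
    v,u=np.nonzero(m); P=plane(n,np.c_[u,v],h)[:,:2]*1000; r=cv2.minAreaRect(P.astype(np.float32))
    return P.mean(0).round(1),np.round(r[0],1),np.round(r[1],1),round(r[2],1)
E
python3 - <<'E'
from h import *
p,d=bot.grab_frame('top'); print('top',blob('top',d,(464,-311),.038))
p,d=bot.grab_frame('side'); print('side',blob('side',d,(468,-312),.038,zb=.0025))
E
```

```text
top (array([ 463.7, -312.3]), array([ 463. , -312.8]), array([25.6, 99.3]), 0.7)
side (array([ 467.8, -308.8]), array([ 467.7, -308.8]), array([103.9,  28. ]), 89.9)
```

The core sits within about 2 mm of the strip's centre (the cameras bracket it), and the two-view mean agrees with the TCP. On to the ring.

```bash
python3 -m jog '[[[-0.1,-0.15,4,0.2,0.1,0,-0.3],[0,0,3.5,0,0,0,-0.3],[0,0,0,0,0,0,-0.3],[0,0,0,0,0,0,-0.3]]]'
python3 -c "
from h import *;go(546,-65,6,90)
p,d=bot.grab_frame('side')
cv2.imwrite('pics/side8z.png',cv2.resize(p[130:250,200:340],None,fx=5,fy=5,interpolation=cv2.INTER_CUBIC))"
```

```text
time: 10.7
ee_pos: [0.547, -0.0683, 0.034]
tcp_rot: [0.001, 0.709, 0.705, 0.001]
force: [0.7, 0.2, 1.1]
grip_width: 0.0604
t 10.7 pos [547.  -68.3  34. ] psi 89.63 grip 60.4 F [0.7 0.2 1.1]
shift now-axes cm [ 0.33 -0.11  2.8 ] after-turn axes cm [ 0.33 -0.1   2.8 ] turn deg [ 0.17  0.05 -0.37]
```

View pics/side8z.png

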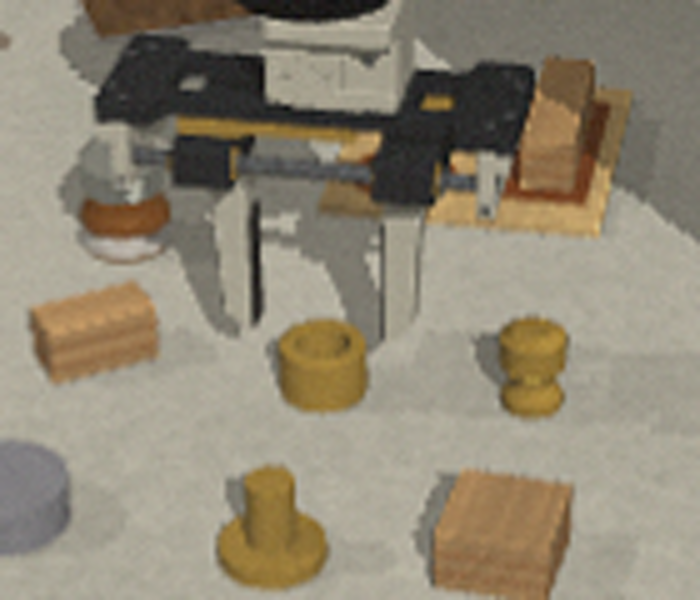

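The fingers (tips at about (248,196) and (280,198)) straddle the ring at (264,203). Descending.

```bash
python3 -m jog '[[[0.3,-0.1,1.4,0.2,0,-0.3,-0.3],[0,0,1.2,0,0,0,-0.3],[0,0,0,0,0,0,-0.3],[0,0,0,0,0,0,-0.3]]]'
python3 -c "
from h import *;go(546,-65,6,90)"
```

```text
time: 11.25
ee_pos: [0.5469, -0.0652, 0.0081]
tcp_rot: [0.001, 0.707, 0.707, 0.0]
force: [0.5, 0.1, 0.0]
grip_width: 0.0604
t 11.25 pos [546.9 -65.2   8.1] psi 89.96 grip 60.4 F [0.5 0.1 0. ]
shift now-axes cm [ 0.02 -0.09  0.21] after-turn axes cm [ 0.02 -0.09  0.21] turn deg [ 0.11  0.08 -0.04]
```

```bash
python3 -m jog '[[[0,-0.1,0.5,0.1,0,0,-0.3],[0,0,0,0,0,0,-0.3],[0,0,0,0,0,0,0.6],[0,0,0,0,0,0,0.6],[0,0,0,0,0,0,0.6],[0,0,0,0,0,0,0.6]]]' 35
python3 -c "
from h import *;go(546,-65,4,90)"
```

```text
time: 12.0
ee_pos: [0.5461, -0.0653, 0.0032]
tcp_rot: [0.001, 0.707, 0.707, -0.0]
force: [-0.2, 0.3, -0.4]
grip_width: 0.0418
t 12.0 pos [546.1 -65.3   3.2] psi 89.96 grip 41.8 F [-0.2  0.3 -0.4]
shift now-axes cm [ 0.03 -0.01 -0.08] after-turn axes cm [ 0.03 -0.01 -0.08] turn deg [ 0.05  0.09 -0.04]
```

```bash
python3 -m jog '[[[0,0,-4,0,0,0,0.6],[0,0,-4,0,0,0,0.6],[-5,0,0,0,0,0,0.6],[-5,0,0,0,0,0,0.6],[-5,0,0,0,0,0,0.6],[-5,0,0,0,0,0,0.6],[0,0,0,0,0,0,0.6],[0,0,0,0,0,0,0.6]]]'
python3 -c "
from h import *;go(544.5,-269.2,40,90)"
```

```text
time: 13.0
ee_pos: [0.5448, -0.2702, 0.0851]
tcp_rot: [-0.0, 0.707, 0.707, -0.001]
force: [0.2, 0.3, -1.4]
grip_width: 0.042
t 13.0 pos [ 544.8 -270.2   85.1] psi 90.06 grip 42.0 F [ 0.2  0.3 -1.4]
shift now-axes cm [ 0.1  -0.02  4.51] after-turn axes cm [ 0.1  -0.03  4.51] turn deg [-0.09  0.06  0.06]
```

```bash
python3 -m jog '[[[0.1,0,4,0,0,0,0.6],[0,0,2.2,0,0,0,0.6],[0,0,0,0,0,0,0.6],[0,0,0,0,0,0,0.6]]]'
python3 -c "
from h import *;go(544.5,-269.2,11.5,90)
p,d=bot.grab_frame('side')
cv2.imwrite('pics/side9z.png',cv2.resize(p[90:210,230:370],None,fx=5,fy=5,interpolation=cv2.INTER_CUBIC))"
```

```text
time: 13.5
ee_pos: [0.5457, -0.2655, 0.0229]
tcp_rot: [-0.0, 0.705, 0.709, -0.001]
force: [-0.1, 0.4, -2.2]
grip_width: 0.0419
t 13.5 pos [ 545.7 -265.5   22.9] psi 90.29 grip 41.9 F [-0.1  0.4 -2.2]
shift now-axes cm [-0.37 -0.12  1.14] after-turn axes cm [-0.37 -0.12  1.14] turn deg [-0.06  0.06  0.29]
```

View pics/side9z.png

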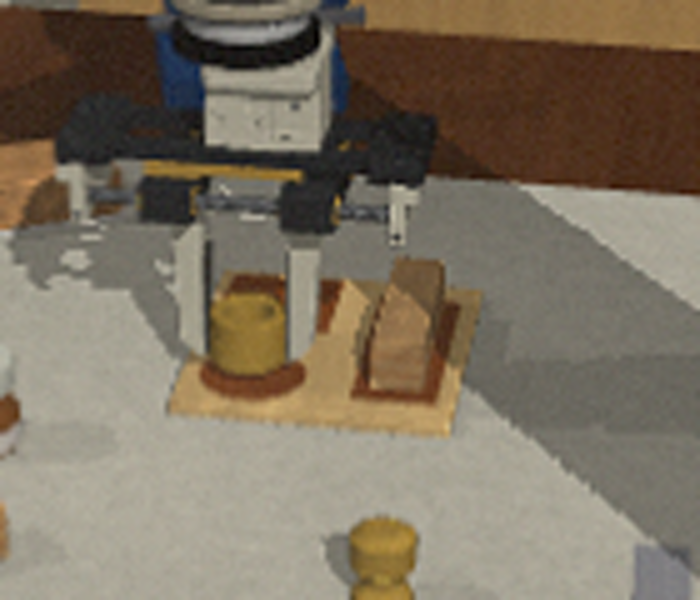

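The ring hangs over the round patch: ring (249,367) and patch (253,373) in the crop. Nothing touches the core. Trimming and lowering.

```bash
python3 -m jog '[[[-0.3,-0.1,0.8,0,0,0.3,0.6],[0,0,0,0,0,0,0.6],[0,0,0,0,0,0,0.6]]]'
python3 -c "
from h import *;go(544.5,-269.2,11.3,90)"
```

```text
time: 13.92
ee_pos: [0.5453, -0.269, 0.016]
tcp_rot: [0.001, 0.707, 0.707, -0.0]
force: [0.7, 0.2, -2.4]
grip_width: 0.0418
t 13.93 pos [ 545.3 -269.    16. ] psi 89.98 grip 41.8 F [ 0.7  0.2 -2.4]
shift now-axes cm [-0.02 -0.08  0.47] after-turn axes cm [-0.02 -0.08  0.47] turn deg [ 0.07  0.13 -0.02]
```

```bash
python3 -m jog '[[[0,-0.1,0.4,0.1,0.1,0,0.6],[0,0,0,0,0,0,0.6],[0,0,0,0,0,0,0.6]]]'
python3 -c "
from h import *;go(544.5,-269.2,11.3,90)
p,d=bot.grab_frame('side')
cv2.imwrite('pics/side10z.png',cv2.resize(p[90:210,230:370],None,fx=5,fy=5,interpolation=cv2.INTER_CUBIC))"
```

```text
time: 14.3
ee_pos: [0.5443, -0.2691, 0.0119]
tcp_rot: [-0.0, 0.707, 0.707, -0.0]
force: [-0.1, -0.4, -1.9]
grip_width: 0.0417
t 14.3 pos [ 544.3 -269.1   11.9] psi 89.97 grip 41.7 F [-0.1 -0.4 -1.9]
shift now-axes cm [-0.01  0.02  0.06] after-turn axes cm [-0.01  0.02  0.06] turn deg [-0.03  0.02 -0.03]
```

View pics/side10z.png

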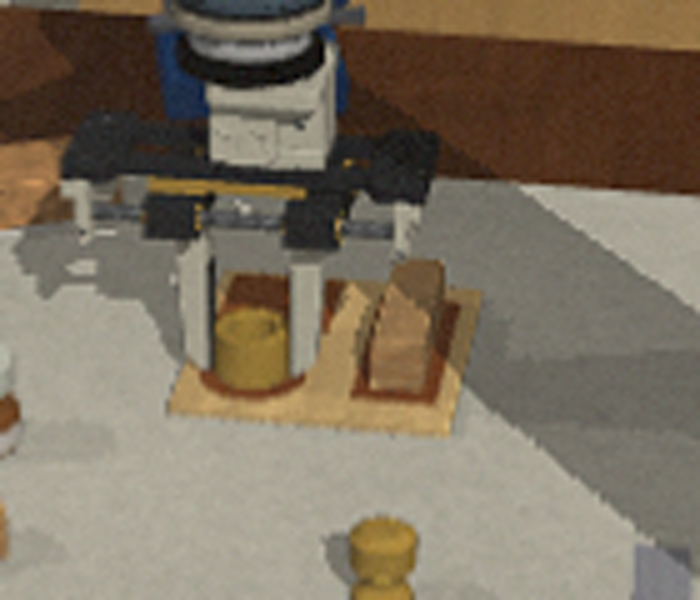

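The ring is centred on its patch. Releasing, then on to the foot at mean (541,68).

```bash
python3 -m jog '[[[0,0,0.05,0,0,0,-0.2],[0,0,0,0,0,0,-0.2],[0,0,0,0,0,0,-0.2],[0,0,-3,0,0,0,-0.2],[0,0,-4,0,0,0,-0.2],[0,0,-2,0,0,0,-0.2],[5.5,0,0,0,0,0,-0.2],[5.5,0,0,0,0,0,-0.2],[5.5,0,0,0,0,0,-0.2]]]'
python3 -m jog '[[[5.5,0,0,0,0,0,-0.2],[5.5,0,0,0,0,0,-0.2],[5,-0.3,0,0,0,0,-0.2],[0,0,0,0,0,0,-0.2],[0,0,0,0,0,0,-0.2]]]'
python3 - <<'E'
from h import *
go(541.3,68,60,90)
p,d=bot.grab_frame('top'); print('top',blob('top',d,(542,-269),.036,35)); cv2.imwrite('pics/top11.png',p)
s,d=bot.grab_frame('side'); print('side',blob('side',d,(547,-268),.036,35,zb=.0025))
cv2.imwrite('pics/11z.png',cv2.resize(np.hstack([p[140:260,340:480],s[90:210,230:370]]),None,fx=2.8,fy=2.8,interpolation=cv2.INTER_CUBIC))
E
```

```text
time: 15.48
ee_pos: [0.5454, -0.1034, 0.1054]
tcp_rot: [0.002, 0.709, 0.705, 0.0]
force: [0.7, 0.5, -0.6]
grip_width: 0.0557
time: 16.1
ee_pos: [0.5431, 0.0645, 0.1062]
tcp_rot: [0.003, 0.708, 0.706, 0.001]
force: [-0.3, -0.0, 0.1]
grip_width: 0.056
t 16.1 pos [543.1  64.5 106.2] psi 89.89 grip 56.0 F [-0.3 -0.   0.1]
shift now-axes cm [ 0.36 -0.2   4.62] after-turn axes cm [ 0.35 -0.18  4.62] turn deg [ 0.34  0.12 -0.11]
top (array([ 542.1, -270.4]), array([ 542.2, -269.5]), array([37.3, 39.4]), 62.3)Traceback (most recent call last):
  File "<stdin>", line 4, in <module>
  File "h.py", line 39, in blob
    v,u=np.nonzero(m); P=plane(n,np.c_[u,v],h)[:,:2]*1000; r=cv2.minAreaRect(P.astype(np.float32))
                         ~~~~~^^^^^^^^^^^^^^^^
  File "h.py", line 10, in plane
    r,c=rays(n,uv); s=(z-c[2])/r[:,2]; return c+r*s[:,None]
        ~~~~^^^^^^
  File "h.py", line 7, in rays
    K,D,R,t=cam(n); q=cv2.undistortPoints(np.asarray(uv,float).reshape(-1,1,2),K,D).reshape(-1,2)
                      ~~~~~~~~~~~~~~~~~~~^^^^^^^^^^^^^^^^^^^^^^^^^^^^^^^^^^^^^^^^^^
cv2.error: OpenCV(4.12.0) /io/opencv/modules/calib3d/src/undistort.dispatch.cpp:347: error: (-215:Assertion failed) CV_IS_MAT(_src) && CV_IS_MAT(_dst) && (_src->rows == 1 || _src->cols == 1) && (_dst->rows == 1 || _dst->cols == 1) && _src->cols + _src->rows - 1 == _dst->rows + _dst->cols - 1 && (CV_MAT_TYPE(_src->type) == CV_32FC2 || CV_MAT_TYPE(_src->type) == CV_64FC2) && (CV_MAT_TYPE(_dst->type) == CV_32FC2 || CV_MAT_TYPE(_dst->type) == CV_64FC2) in function 'cvUndistortPointsInternal'
```

Ring in the top view: (542,-270) against its patch (542,-268), so centred. The side view was blocked by the gripper. Continuing to the foot; the target TCP height is 15, to clear the 10 mm disc.

```bash
python3 -m jog '[[[0.35,-0.2,4,0.3,0.1,-0.1,-0.2],[0,0,1.3,0,0,0,-0.2],[0,0,0,0,0,0,-0.2],[0,0,0,0,0,0,-0.2]]]'
python3 - <<'E'
from h import *
go(541.3,68,15,90)
s,d=bot.grab_frame('side')
cv2.imwrite('pics/12z.png',cv2.resize(s[150:270,190:330],None,fx=5,fy=5,interpolation=cv2.INTER_CUBIC))
E
```

```text
time: 16.7
ee_pos: [0.5432, 0.0641, 0.0539]
tcp_rot: [0.001, 0.709, 0.705, 0.001]
force: [0.3, 0.1, -0.3]
grip_width: 0.056
t 16.7 pos [543.2  64.1  53.9] psi 89.65 grip 56.0 F [ 0.3  0.1 -0.3]
shift now-axes cm [ 0.39 -0.21  3.88] after-turn axes cm [ 0.39 -0.19  3.89] turn deg [ 0.2   0.02 -0.35]
```

View pics/12z.png

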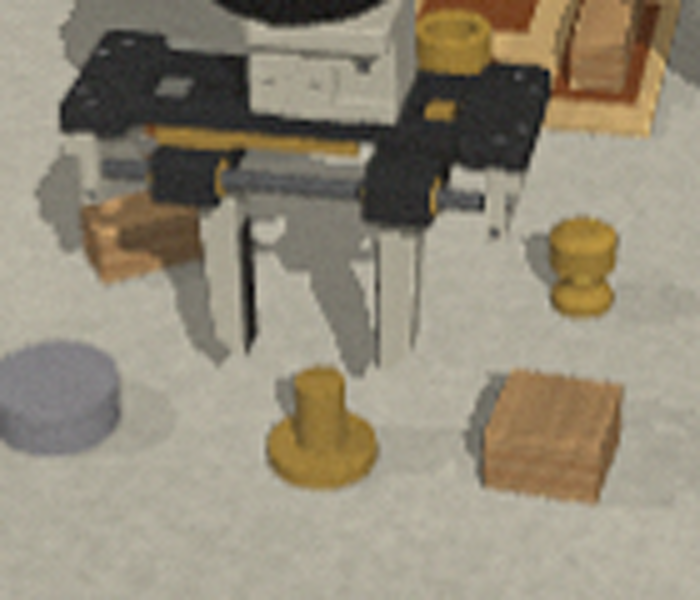

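The fingers at crop x 243 and 397 are centred on the stem at 320, with clearance to the tin and short core. Descending.

```bash
python3 -m jog '[[[0.4,-0.1,2,0.2,0,-0.3,-0.2],[0,0,1.6,0,0,0,-0.2],[0,0,0,0,0,0,-0.2],[0,0,0,0,0,0,-0.2]]]'
python3 -c "
from h import *;go(541.3,68,15,90)"
```

```text
time: 17.25
ee_pos: [0.5427, 0.0685, 0.016]
tcp_rot: [0.0, 0.707, 0.707, 0.0]
force: [0.4, -0.3, -0.2]
grip_width: 0.0561
t 17.25 pos [542.7  68.5  16. ] psi 89.99 grip 56.1 F [ 0.4 -0.3 -0.2]
shift now-axes cm [-0.05 -0.14  0.1 ] after-turn axes cm [-0.05 -0.14  0.1 ] turn deg [ 0.06  0.02 -0.01]
```

```bash
python3 -m jog '[[[-0.05,-0.1,0.1,0,0,0,-0.2],[0,0,0,0,0,0,0.9],[0,0,0,0,0,0,0.9],[0,0,0,0,0,0,0.9],[0,0,0,0,0,0,0.9],[0,0,0,0,0,0,0.9],[0,0,0,0,0,0,0.9]]]' 35
python3 -c "
from h import *;go(541.3,68,15,90)
s,d=bot.grab_frame('side')
cv2.imwrite('pics/13z.png',cv2.resize(s[150:270,190:330],None,fx=5,fy=5,interpolation=cv2.INTER_CUBIC))"
```

```text
time: 18.12
ee_pos: [0.5422, 0.068, 0.0159]
tcp_rot: [0.001, 0.707, 0.707, 0.001]
force: [0.8, -0.1, -0.3]
grip_width: 0.0213
t 18.12 pos [542.2  68.   15.9] psi 89.98 grip 21.3 F [ 0.8 -0.1 -0.3]
shift now-axes cm [ 0.   -0.09  0.09] after-turn axes cm [ 0.   -0.09  0.09] turn deg [ 0.15  0.01 -0.02]
```

View pics/13z.png

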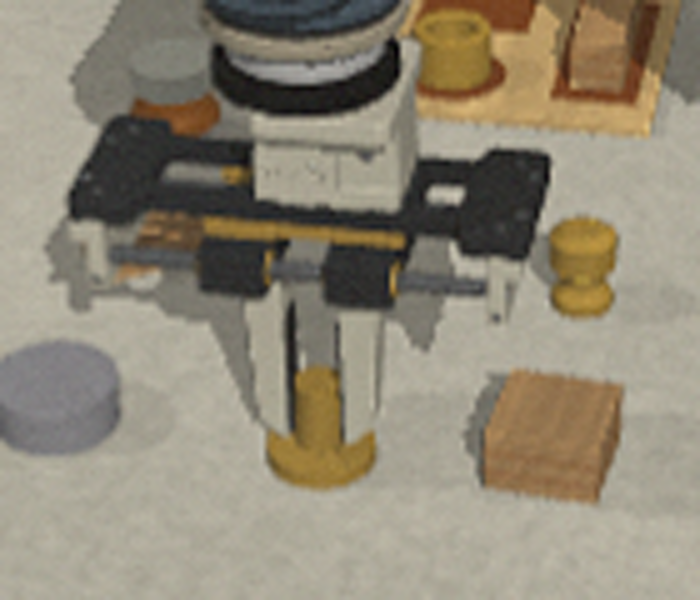

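The stem is gripped at 21.3 mm. Lifting and carrying to the square patch (544,-354).

```bash
python3 -m jog '[[[0,0,-4,0,0,0,0.9],[0,0,-5,0,0,0,0.9],[-5.8,0,0,0,0,0,0.9],[-5.8,0,0,0,0,0,0.9],[-5.8,0,0,0,0,0,0.9],[-5.8,0,0,0,0,0,0.9],[-5.8,0,0,0,0,0,0.9],[-5.8,0,0,0,0,0,0.9]]]'
python3 -c "
from h import *;go(544.3,-354,80,90)"
```

```text
time: 19.18
ee_pos: [0.5417, -0.2868, 0.1081]
tcp_rot: [0.0, 0.705, 0.709, 0.0]
force: [2.1, -0.2, -1.9]
grip_width: 0.0213
t 19.18 pos [ 541.7 -286.8  108.1] psi 90.37 grip 21.3 F [ 2.1 -0.2 -1.9]
shift now-axes cm [-6.72  0.21  2.82] after-turn axes cm [-6.72  0.26  2.81] turn deg [0.06 0.01 0.37]
```

```bash
python3 -m jog '[[[-5,0.2,0,0,0,0.3,0.9],[-1.5,0,0,0,0,0,0.9],[0,0,0,0,0,0,0.9],[0,0,5,0,0,0,0.9],[0,0,0,0,0,0,0.9],[0,0,0,0,0,0,0.9]]]'
python3 -c "
from h import *;go(544.3,-354,24.5,90)
s,d=bot.grab_frame('side')
cv2.imwrite('pics/14z.png',cv2.resize(s[90:210,230:370],None,fx=5,fy=5,interpolation=cv2.INTER_CUBIC))"
```

```text
time: 19.92
ee_pos: [0.5438, -0.353, 0.0582]
tcp_rot: [0.0, 0.707, 0.707, 0.0]
force: [0.8, -0.7, -1.7]
grip_width: 0.0212
t 19.93 pos [ 543.8 -353.    58.2] psi 90.0 grip 21.2 F [ 0.8 -0.7 -1.7]
shift now-axes cm [-0.1   0.05  3.37] after-turn axes cm [-0.1   0.05  3.37] turn deg [ 0.04 -0.03 -0.  ]
```

View pics/14z.png

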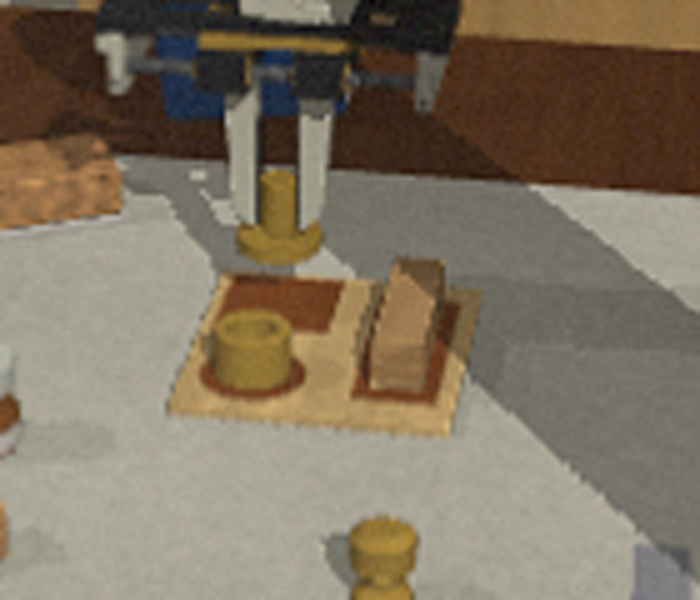

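The foot is upright above the square patch. Ring and core are undisturbed. Lowering.

```bash
python3 -m jog '[[[-0.1,0,1.6,0,0,0,0.9],[0,0,1,0,0,0,0.9],[0,0,0,0,0,0,0.9],[0,0,0,0,0,0,0.9]]]'
python3 -c "
from h import *;go(544.3,-354,24.2,90)"
```

```text
time: 20.48
ee_pos: [0.5445, -0.354, 0.0325]
tcp_rot: [0.001, 0.707, 0.707, 0.001]
force: [1.0, 0.9, -1.8]
grip_width: 0.0217
t 20.48 pos [ 544.5 -354.    32.5] psi 90.03 grip 21.7 F [ 1.   0.9 -1.8]
shift now-axes cm [-0.   -0.02  0.83] after-turn axes cm [-0.   -0.02  0.83] turn deg [0.14 0.04 0.03]
```

```bash
python3 -m jog '[[[0,0,0.7,0.1,0,0,0.9],[0,0,0,0,0,0,0.9],[0,0,0,0,0,0,0.9]]]'
python3 -c "
from h import *;go(544.3,-354,24.2,90)
s,d=bot.grab_frame('side')
cv2.imwrite('pics/15z.png',cv2.resize(s[90:210,230:370],None,fx=5,fy=5,interpolation=cv2.INTER_CUBIC))"
```

```text
time: 20.85
ee_pos: [0.5447, -0.3542, 0.0254]
tcp_rot: [0.001, 0.707, 0.707, 0.0]
force: [-0.5, 0.3, -1.9]
grip_width: 0.0214
t 20.85 pos [ 544.7 -354.2   25.4] psi 90.03 grip 21.4 F [-0.5  0.3 -1.9]
shift now-axes cm [ 0.02 -0.04  0.12] after-turn axes cm [ 0.02 -0.04  0.12] turn deg [0.06 0.06 0.03]
```

View pics/15z.png

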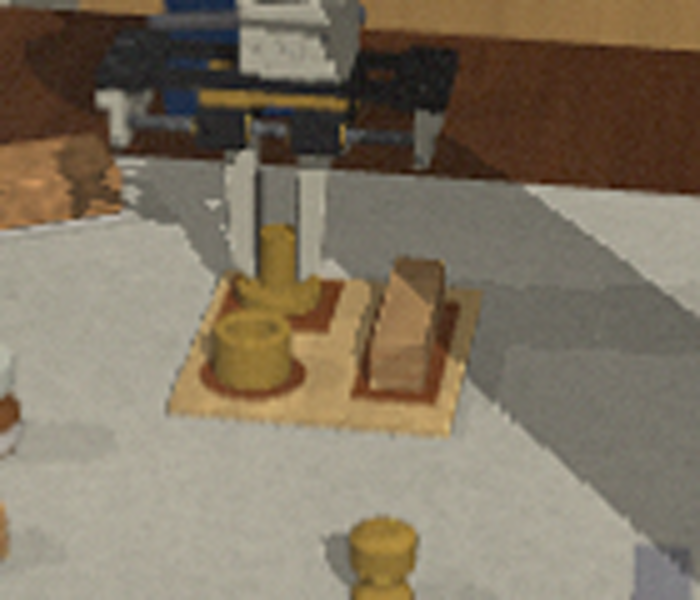

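```bash
python3 -m jog '[[[0,0,0.12,0,0,0,0.9],[0,0,0,0,0,0,0.1],[0,0,0,0,0,0,0.1],[0,0,0,0,0,0,0.1],[0,0,-3,0,0,0,0.1],[0,0,-4,0,0,0,0.1],[0,0,-2,0,0,0,0.1],[0,0,0,0,0,0,-0.3]]]'
python3 -m jog '[[[5,2,0,0,0,0,-0.3],[5,2,0,0,0,0,-0.3],[5,2,0,0,0,0,-0.3],[5,2,0,0,0,0,-0.3],[5,2,0,0,0,0,-0.3],[0,0,0,0,0,10.5,-0.3],[0,0,0,0,0,10.5,-0.3],[0,0,0,0,0,10.5,-0.3],[0,0,0,0,0,10.5,-0.3],[0,0,0,0,0,10.5,-0.3]]]'
python3 - <<'E'
from h import *
go(660.7,-73,60,36)
p,d=bot.grab_frame('top'); cv2.imwrite('pics/top16.png',p)
s,e=bot.grab_frame('side');
cv2.imwrite('pics/16z.png',cv2.resize(np.hstack([p[110:230,340:480],s[90:210,190:330]]),None,fx=2.8,fy=2.8,interpolation=cv2.INTER_CUBIC))
E
```

```text
time: 21.9
ee_pos: [0.5448, -0.3543, 0.1173]
tcp_rot: [0.001, 0.707, 0.707, 0.0]
force: [-0.1, 0.3, -0.3]
grip_width: 0.0482
time: 23.15
ee_pos: [0.6436, -0.0947, 0.1038]
tcp_rot: [-0.002, 0.951, 0.31, -0.005]
force: [-1.3, -0.7, -0.4]
grip_width: 0.0603
t 23.15 pos [643.6 -94.7 103.8] psi 36.12 grip 60.3 F [-1.3 -0.7 -0.4]
shift now-axes cm [ 2.69 -0.71  4.37] after-turn axes cm [ 2.65 -0.75  4.38] turn deg [-0.43  0.44  0.11]
```

View pics/16z.png

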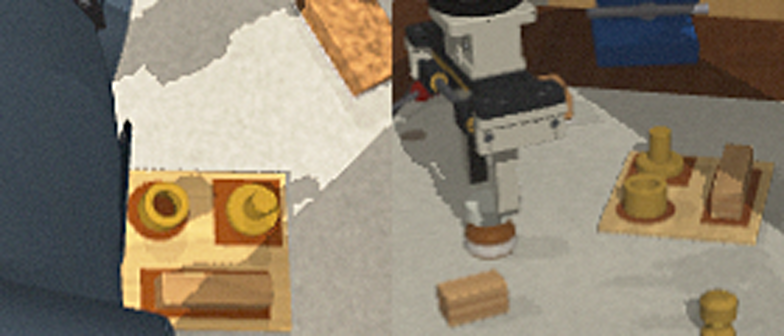

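Top view: all three pieces on the wide board stand on their patches. The short core at (217,193) in the side view is clear. Moving over it.

```bash
python3 -m jog '[[[2.7,-0.7,2,-0.4,0.4,0.1,-0.3],[0,0,2.4,0,0,0,-0.3],[0,0,0,0,0,0,-0.3],[0,0,0,0,0,0,-0.3]]]'
python3 - <<'E'
from h import *
go(660.7,-73,5,36)
s,e=bot.grab_frame('side');
cv2.imwrite('pics/17z.png',cv2.resize(s[110:230,160:300],None,fx=5,fy=5,interpolation=cv2.INTER_CUBIC))
E
```

```text
time: 23.75
ee_pos: [0.6611, -0.0727, 0.0574]
tcp_rot: [-0.0, 0.948, 0.319, -0.001]
force: [-0.2, -0.3, -0.1]
grip_width: 0.0609
t 23.75 pos [661.1 -72.7  57.4] psi 37.15 grip 60.9 F [-0.2 -0.3 -0.1]
shift now-axes cm [-0.04  0.01  5.24] after-turn axes cm [-0.05  0.01  5.24] turn deg [-0.07  0.07  1.15]
```

View pics/17z.png

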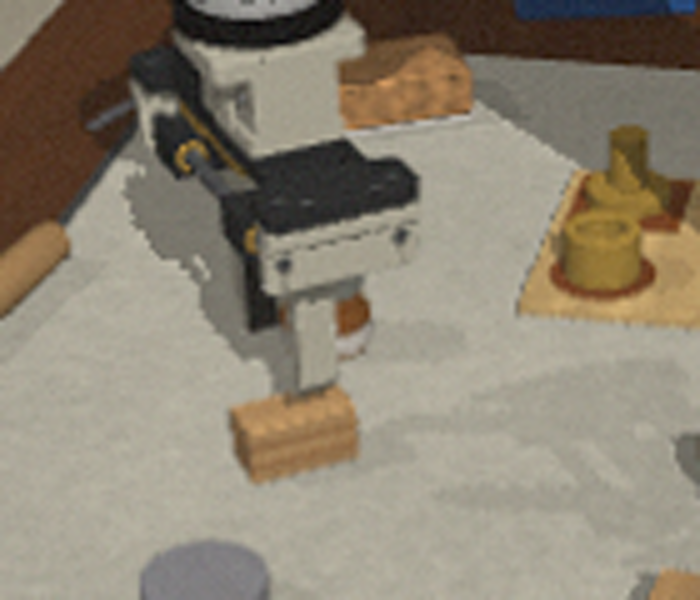

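The near finger is in front of the core's near long face and the far one is behind it. Descending in two stages.

```bash
python3 -m jog '[[[0,0,2,0,0,1.1,-0.3],[0,0,0,0,0,0,-0.3],[0,0,0,0,0,0,-0.3]]]'
python3 - <<'E'
from h import *
go(660.7,-73,5,36)
s,e=bot.grab_frame('side');
cv2.imwrite('pics/18z.png',cv2.resize(s[110:230,160:300],None,fx=5,fy=5,interpolation=cv2.INTER_CUBIC))
E
```

```text
time: 24.18
ee_pos: [0.6612, -0.0731, 0.0371]
tcp_rot: [-0.0, 0.951, 0.309, -0.0]
force: [-0.0, 1.0, -0.5]
grip_width: 0.0606
t 24.18 pos [661.2 -73.1  37.1] psi 35.99 grip 60.6 F [-0.   1.  -0.5]
shift now-axes cm [-0.03 -0.04  3.21] after-turn axes cm [-0.04 -0.04  3.21] turn deg [-0.02  0.02 -0.01]
```

View pics/18z.png

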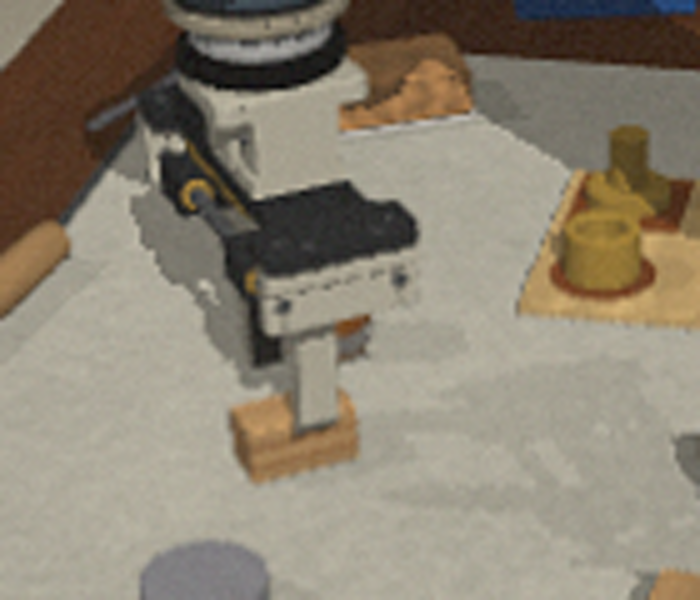

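```bash
python3 -m jog '[[[0,0,2,0,0,0,-0.3],[0,0,1.2,0,0,0,-0.3],[0,0,0,0,0,0,-0.3],[0,0,0,0,0,0,0.8],[0,0,0,0,0,0,0.8],[0,0,0,0,0,0,0.8],[0,0,0,0,0,0,0.8],[0,0,0,0,0,0,0.8]]]' 30
python3 - <<'E'
from h import *
go(660.7,-73,5,36)
E
```

```text
time: 25.22
ee_pos: [0.6614, -0.0731, 0.0033]
tcp_rot: [0.0, 0.951, 0.309, 0.0]
force: [0.2, -0.8, 0.2]
grip_width: 0.0278
t 25.23 pos [661.4 -73.1   3.3] psi 36.0 grip 27.8 F [ 0.2 -0.8  0.2]
shift now-axes cm [-0.04 -0.05 -0.17] after-turn axes cm [-0.04 -0.05 -0.17] turn deg [ 0.01 -0.    0.  ]
```

```bash
python3 -m jog '[[[0,0,-4,0,0,0,0.8],[0,0,-5,0,0,0,0.8],[0,0,-2,0,0,0,0.8],[0,0,0,0,0,-10.6,0.8],[0,0,0,0,0,-10.6,0.8],[0,0,0,0,0,-10.6,0.8],[0,0,0,0,0,-10.6,0.8],[0,0,0,0,0,-10.6,0.8],[0,0,0,0,0,-10.6,0.8],[0,0,0,0,0,0,0.8]]]'
python3 - <<'E'
from h import *
go(426.6,274.4,100,100)
E
```

```text
time: 26.48
ee_pos: [0.6611, -0.0731, 0.1176]
tcp_rot: [0.0, 0.639, 0.769, 0.0]
force: [-0.2, 0.2, -0.2]
grip_width: 0.0276
t 26.48 pos [661.1 -73.1 117.6] psi 100.61 grip 27.6 F [-0.2  0.2 -0.2]
shift now-axes cm [ 38.47 -16.65   1.74] after-turn axes cm [ 38.29 -17.06   1.76] turn deg [0.03 0.01 0.61]
```

```bash
python3 -m jog '[[[5.1,-2.2,0,0,0,0.5,0.8],[5.1,-2.2,0,0,0,0,0.8],[5.1,-2.2,0,0,0,0,0.8],[5.1,-2.2,0,0,0,0,0.8],[5.1,-2.2,0,0,0,0,0.8],[5.1,-2.2,0,0,0,0,0.8],[5.1,-2.2,0,0,0,0,0.8],[0,0,0,0,0,0,0.8]]]'
python3 - <<'E'
from h import *
go(426.6,274.4,60,100)
E
```

```text
time: 27.48
ee_pos: [0.4459, 0.2635, 0.118]
tcp_rot: [0.002, 0.658, 0.753, 0.002]
force: [0.4, -0.8, 0.3]
grip_width: 0.0275
t 27.48 pos [445.9 263.5 118. ] psi 97.66 grip 27.5 F [ 0.4 -0.8  0.3]
shift now-axes cm [ 1.33 -1.79  5.8 ] after-turn axes cm [ 1.4  -1.71  5.8 ] turn deg [ 0.28 -0.01 -2.34]
```

```bash
python3 -m jog '[[[1.4,-1.7,1,0.3,0,-2.3,0.8],[0,0,4.5,0,0,0,0.8],[0,0,0,0,0,0,0.8],[0,0,0,0,0,0,0.8]]]'
python3 - <<'E'
from h import *
go(426.6,274.4,11.5,100)
s,e=bot.grab_frame('side');cv2.imwrite('pics/19z.png',cv2.resize(s[230:350,200:340],None,fx=5,fy=5,interpolation=cv2.INTER_CUBIC))
E
```

```text
time: 27.98
ee_pos: [0.4296, 0.2746, 0.0642]
tcp_rot: [0.001, 0.648, 0.762, 0.002]
force: [0.3, -0.6, -0.8]
grip_width: 0.0282
t 27.98 pos [429.6 274.6  64.2] psi 99.28 grip 28.2 F [ 0.3 -0.6 -0.8]
shift now-axes cm [ 0.02 -0.32  5.27] after-turn axes cm [ 0.03 -0.3   5.27] turn deg [ 0.2  -0.05 -0.72]
```

View pics/19z.png

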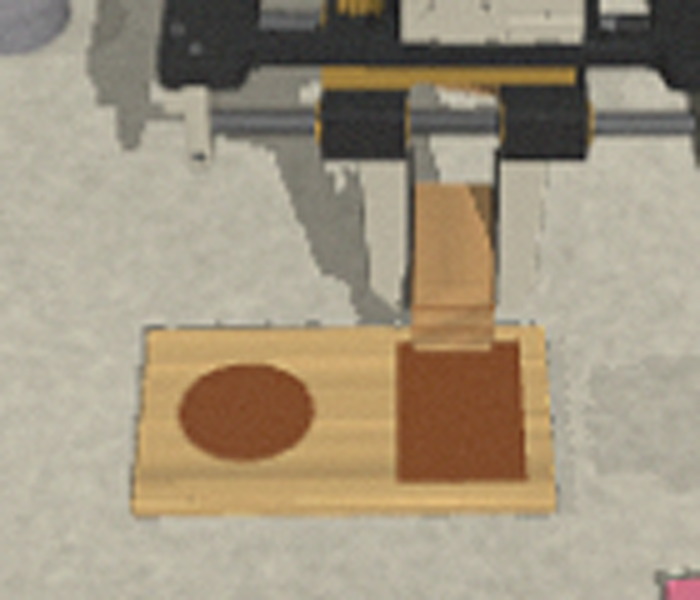

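The core is held square above the oblong patch (core at crop x 453, patch 461). The remaining 3 mm x shift is in the next move.

```bash
python3 -m jog '[[[0,-0.3,2.5,0.2,0,-0.7,0.8],[0,0,2,0,0,0,0.8],[0,0,0,0,0,0,0.8],[0,0,0,0,0,0,0.8]]]'
python3 - <<'E'
from h import *
go(426.6,274.4,11.5,100)
s,e=bot.grab_frame('side');cv2.imwrite('pics/20z.png',cv2.resize(s[230:350,200:340],None,fx=5,fy=5,interpolation=cv2.INTER_CUBIC))
E
```

```text
time: 28.52
ee_pos: [0.4306, 0.2747, 0.0237]
tcp_rot: [0.001, 0.644, 0.765, 0.004]
force: [-0.2, -1.7, -0.1]
grip_width: 0.0278
t 28.52 pos [430.6 274.7  23.7] psi 99.77 grip 27.8 F [-0.2 -1.7 -0.1]
shift now-axes cm [ 0.04 -0.41  1.22] after-turn axes cm [ 0.04 -0.4   1.22] turn deg [ 0.45 -0.19 -0.23]
```

View pics/20z.png

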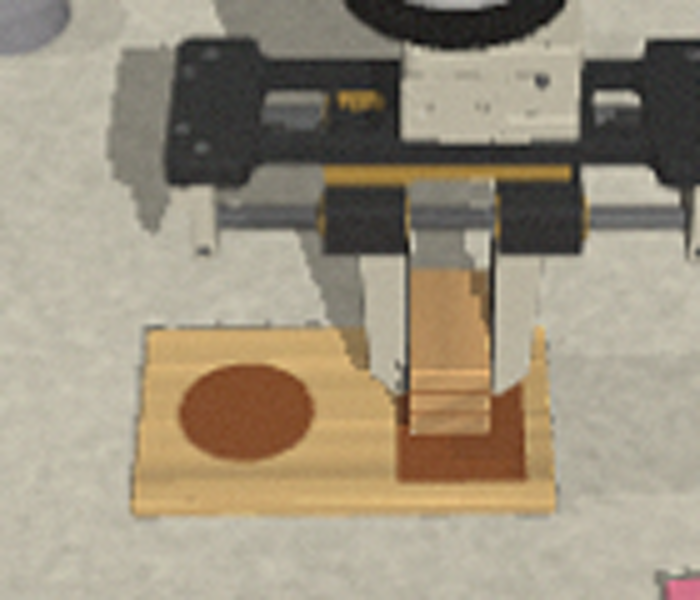

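```bash
python3 -m jog '[[[0,-0.4,0.8,0.4,-0.2,-0.2,0.8],[0,0,0,0,0,0,0.8],[0,0,0,0,0,0,0.8]]]'
python3 - <<'E'
from h import *
go(426.6,274.4,11.5,100)
s,e=bot.grab_frame('side');cv2.imwrite('pics/21z.png',cv2.resize(s[230:350,200:340],None,fx=5,fy=5,interpolation=cv2.INTER_CUBIC))
E
```

```text
time: 28.95
ee_pos: [0.427, 0.2743, 0.0165]
tcp_rot: [0.001, 0.643, 0.766, 0.001]
force: [0.3, 0.8, -0.3]
grip_width: 0.0281
t 28.95 pos [427.  274.3  16.5] psi 99.97 grip 28.1 F [ 0.3  0.8 -0.3]
shift now-axes cm [ 0.02 -0.04  0.5 ] after-turn axes cm [ 0.02 -0.04  0.5 ] turn deg [ 0.13 -0.01 -0.03]
```

View pics/21z.png

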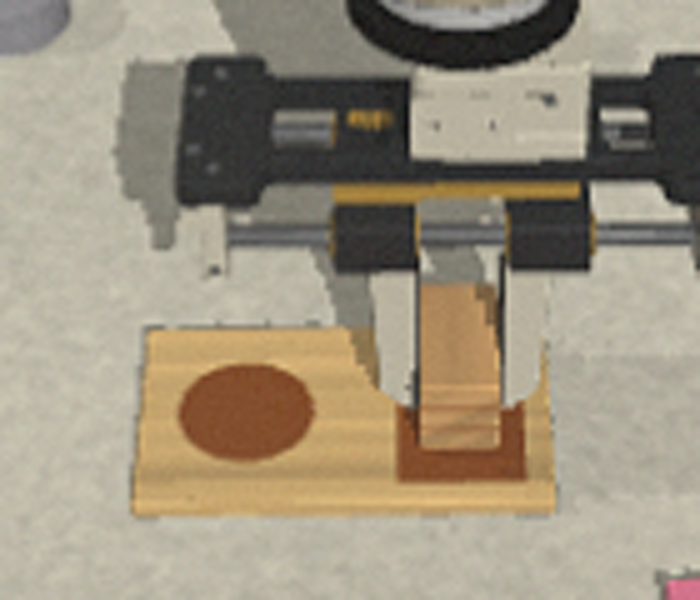

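```bash
python3 -m jog '[[[0.1,0,0.5,0.1,0,0,0.8],[0,0,0,0,0,0,0.8],[0,0,0,0,0,0,0.8]]]'
python3 - <<'E'
from h import *
go(426.6,275,11.5,100)
s,e=bot.grab_frame('side');cv2.imwrite('pics/22z.png',cv2.resize(s[230:350,200:340],None,fx=5,fy=5,interpolation=cv2.INTER_CUBIC))
E
```

```text
time: 29.38
ee_pos: [0.4269, 0.2754, 0.0111]
tcp_rot: [0.0, 0.643, 0.766, 0.0]
force: [0.6, -0.8, -0.2]
grip_width: 0.0282
t 29.38 pos [426.9 275.4  11.1] psi 99.97 grip 28.2 F [ 0.6 -0.8 -0.2]
shift now-axes cm [-0.04 -0.04 -0.04] after-turn axes cm [-0.04 -0.04 -0.04] turn deg [ 0.03 -0.01 -0.03]
```

View pics/22z.png

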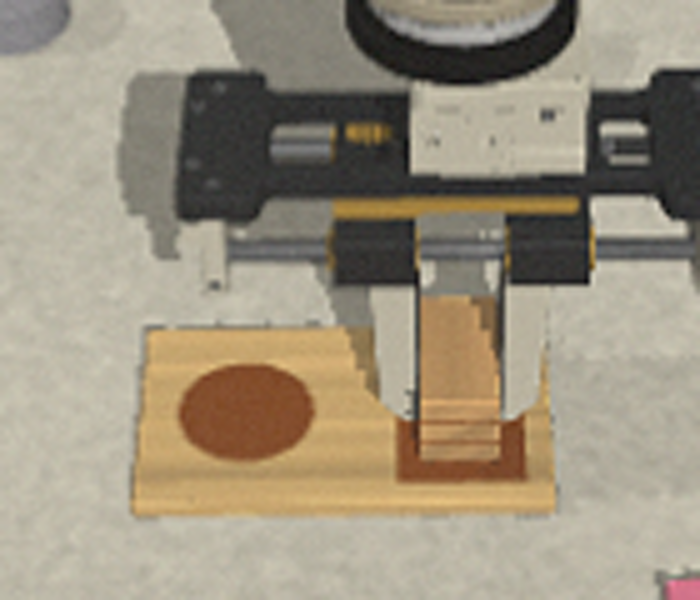

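The core rests on the oblong patch (edges 420–500 against patch 397–525). Releasing, rising, and moving toward the knob.

```bash
python3 -m jog '[[[0,0,0,0,0,0,0],[0,0,0,0,0,0,0],[0,0,0,0,0,0,0],[0,0,-3,0,0,0,0],[0,0,-4,0,0,0,0],[0,0,-3,0,0,0,0],[-5.5,-0.7,0,0,0,0,0],[-5.5,-0.7,0,0,0,0,0],[-5.5,-0.7,0,0,0,0,0]]]'
python3 -m jog '[[[-5.5,-0.7,0,0,0,0,0],[-5.5,-0.7,0,0,0,0,0],[-5,-0.5,0,0,0,0,0],[0,0,0,0,0,0,0],[0,0,0,0,0,0,0]]]'
python3 - <<'E'
from h import *
go(447,-69.5,60,100)
p,d=bot.grab_frame('top'); s,e=bot.grab_frame('side'); cv2.imwrite('pics/top23.png',p)
cv2.imwrite('pics/23z.png',cv2.resize(np.hstack([p[150:270,120:260],s[230:350,200:340]]),None,fx=2.8,fy=2.8,interpolation=cv2.INTER_CUBIC))
print('top',blob('top',d,(425,274),.038,40)); print('side',blob('side',e,(428,274),.038,40,zb=.0025))
E
```

```text
time: 30.55
ee_pos: [0.4353, 0.1077, 0.1148]
tcp_rot: [0.001, 0.641, 0.768, 0.001]
force: [1.8, 0.6, -0.1]
grip_width: 0.0465
time: 31.18
ee_pos: [0.4451, -0.0609, 0.1156]
tcp_rot: [0.002, 0.642, 0.766, 0.002]
force: [0.2, -0.5, 0.2]
grip_width: 0.0463
t 31.18 pos [445.1 -60.9 115.6] psi 100.05 grip 46.3 F [ 0.2 -0.5  0.2]
shift now-axes cm [-0.87  0.01  5.56] after-turn axes cm [-0.88  0.04  5.56] turn deg [0.29 0.05 0.05]
top (array([426.8, 271.7]), array([426.3, 272.2]), array([28. , 55.8]), 9.0)
side (array([429.2, 275.2]), array([428.8, 274.7]), array([27. , 57.1]), 9.7)
```

View pics/23z.png

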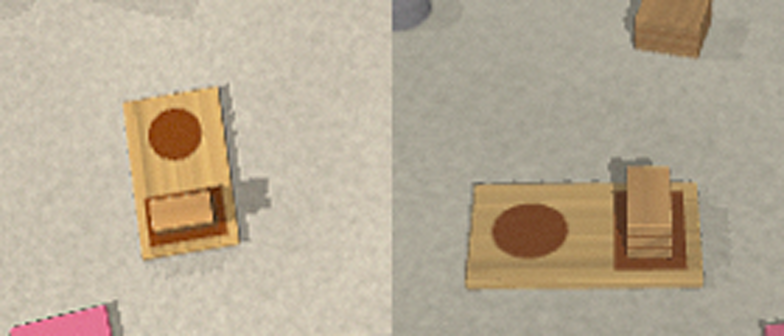

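The short core is within about 1.5 mm of the oblong patch centre by the two-view mean. Now the knob: head sides run 22–38 mm up, so TCP at 11.

```bash
python3 -m jog '[[[-0.85,0.1,4,0.3,0,0,-0.2],[0,0,1.4,0,0,0,-0.2],[0,0,0,0,0,0,-0.2],[0,0,0,0,0,0,-0.2]]]'
python3 - <<'E'
from h import *
go(447,-69.5,11,100)
s,e=bot.grab_frame('side');cv2.imwrite('pics/24z.png',cv2.resize(s[130:250,230:370],None,fx=5,fy=5,interpolation=cv2.INTER_CUBIC))
E
```

```text
time: 31.78
ee_pos: [0.4489, -0.0655, 0.062]
tcp_rot: [0.001, 0.64, 0.768, 0.0]
force: [-0.3, 0.1, 1.0]
grip_width: 0.0559
t 31.77 pos [448.9 -65.5  62. ] psi 100.43 grip 55.9 F [-0.3  0.1  1. ]
shift now-axes cm [-0.35 -0.27  5.1 ] after-turn axes cm [-0.36 -0.26  5.1 ] turn deg [0.1  0.09 0.43]
```

View pics/24z.png

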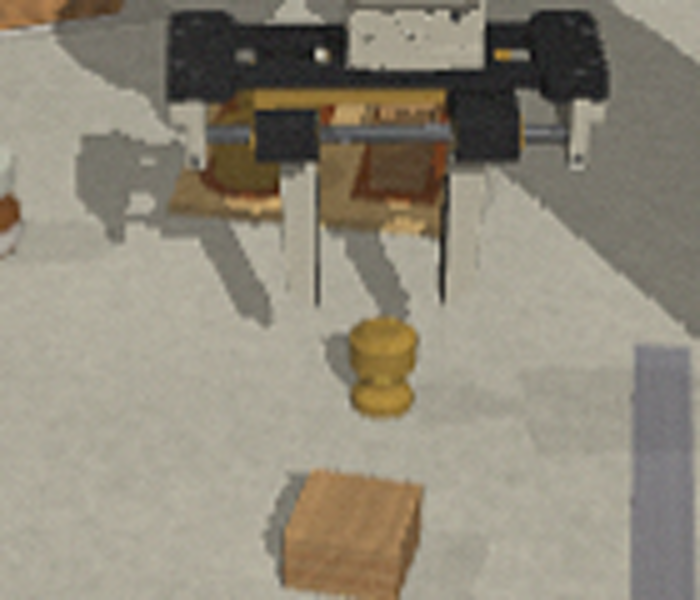

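The fingers (crop x 317 and 443) straddle the knob at 383, with the spare block clear. Descending.

```bash
python3 -m jog '[[[-0.35,-0.2,2.5,0.1,0.1,0.4,-0.2],[0,0,2.3,0,0,0,-0.2],[0,0,0,0,0,0,-0.2],[0,0,0,0,0,0,-0.2]]]'
python3 - <<'E'
from h import *
go(447,-69.5,11,100)
s,e=bot.grab_frame('side');cv2.imwrite('pics/25z.png',cv2.resize(s[130:250,230:370],None,fx=5,fy=5,interpolation=cv2.INTER_CUBIC))
E
```

```text
time: 32.33
ee_pos: [0.4502, -0.0696, 0.0168]
tcp_rot: [0.003, 0.642, 0.766, 0.002]
force: [0.3, -0.7, 0.4]
grip_width: 0.0557
t 32.33 pos [450.2 -69.6  16.8] psi 100.05 grip 55.7 F [ 0.3 -0.7  0.4]
shift now-axes cm [ 0.07 -0.31  0.58] after-turn axes cm [ 0.06 -0.31  0.58] turn deg [0.35 0.14 0.05]
```

View pics/25z.png

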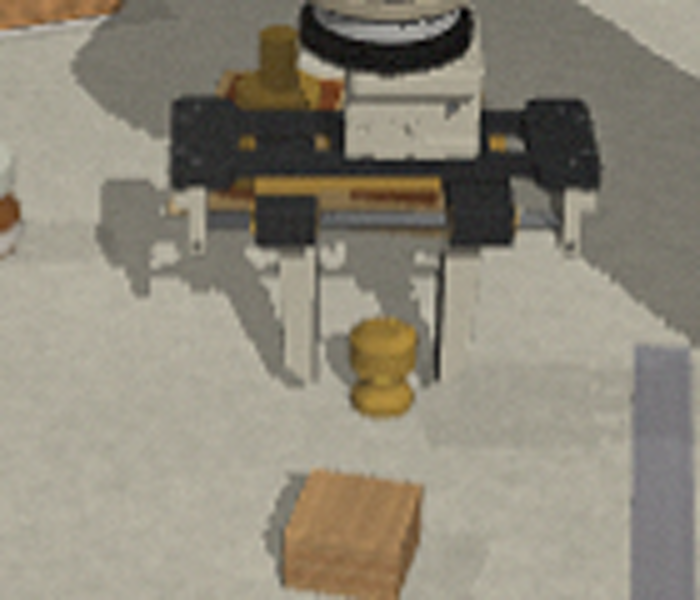

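```bash
python3 -m jog '[[[0,-0.3,0.6,0.3,0.1,0,-0.2],[0,0,0,0,0,0,-0.2],[0,0,0,0,0,0,0.8],[0,0,0,0,0,0,0.8],[0,0,0,0,0,0,0.8],[0,0,0,0,0,0,0.8],[0,0,0,0,0,0,0.8]]]' 35
python3 - <<'E'
from h import *
go(447,-69.5,11,100)
s,e=bot.grab_frame('side');cv2.imwrite('pics/26z.png',cv2.resize(s[130:250,230:370],None,fx=5,fy=5,interpolation=cv2.INTER_CUBIC))
E
```

```text
time: 33.25
ee_pos: [0.4478, -0.0703, 0.0119]
tcp_rot: [0.001, 0.642, 0.766, 0.001]
force: [-0.2, -0.6, -0.2]
grip_width: 0.0308
t 33.25 pos [447.8 -70.3  11.9] psi 100.06 grip 30.8 F [-0.2 -0.6 -0.2]
shift now-axes cm [ 0.09 -0.07  0.09] after-turn axes cm [ 0.09 -0.07  0.09] turn deg [0.16 0.09 0.06]
```

View pics/26z.png

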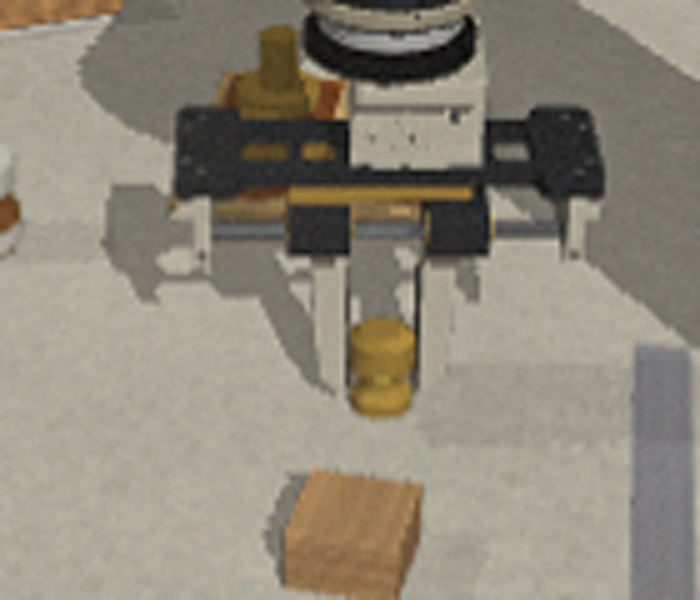

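Gripped at 30.8 mm. Test lift, then check the knob's attitude.

```bash
python3 -m jog '[[[0,0,-3,0,0,0,0.8],[0,0,-3,0,0,0,0.8],[0,0,-3,0,0,0,0.8],[0,0,0,0,0,0,0.8]]]'
python3 - <<'E'
from h import *
go(503.6,287.8,100,100)
s,e=bot.grab_frame('side');cv2.imwrite('pics/27z.png',cv2.resize(s[90:210,230:370],None,fx=5,fy=5,interpolation=cv2.INTER_CUBIC))
E
```

```text
time: 33.8
ee_pos: [0.4466, -0.07, 0.1034]
tcp_rot: [0.0, 0.642, 0.766, -0.0]
force: [0.3, 0.3, -2.7]
grip_width: 0.0308
t 33.8 pos [446.6 -70.  103.4] psi 100.06 grip 30.8 F [ 0.3  0.3 -2.7]
shift now-axes cm [34.23 11.86  0.33] after-turn axes cm [34.25 11.83  0.34] turn deg [0.01 0.03 0.06]
```

View pics/27z.png

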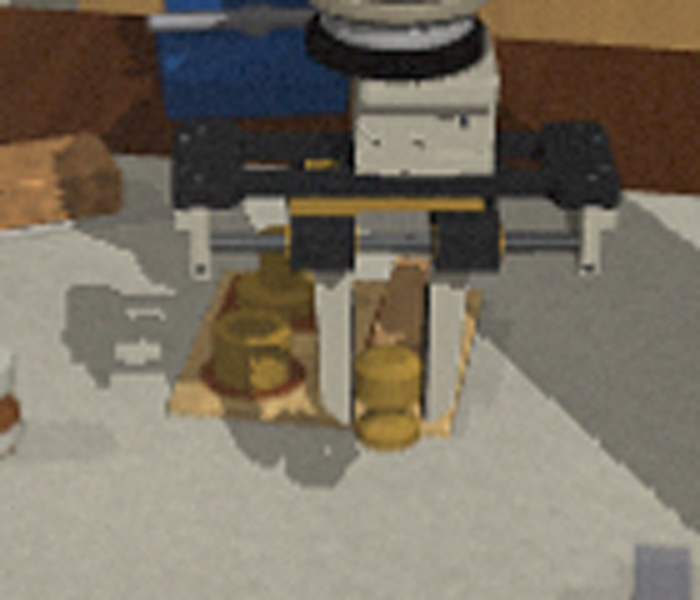

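The knob is held upright (head at crop x 388, base 387). Carrying it to the narrow board's round patch.

```bash
python3 -m jog '[[[5,1.7,0,0,0,0,0.8],[5,1.7,0,0,0,0,0.8],[5,1.7,0,0,0,0,0.8],[5,1.7,0,0,0,0,0.8],[5,1.7,0,0,0,0,0.8],[4.5,1.6,0,0,0,0,0.8],[0,0,0,0,0,0,0.8]]]'
python3 -c "
from h import *
go(503.6,287.8,60,100)"
```

```text
time: 34.72
ee_pos: [0.4912, 0.2466, 0.0908]
tcp_rot: [-0.005, 0.644, 0.765, -0.006]
force: [-0.5, -0.7, -1.5]
grip_width: 0.0311
t 34.73 pos [491.2 246.6  90.8] psi 99.87 grip 31.1 F [-0.5 -0.7 -1.5]
shift now-axes cm [3.85 1.98 3.05] after-turn axes cm [3.84 1.94 3.08] turn deg [-0.85  0.01 -0.13]
```

```bash
python3 -m jog '[[[3.8,1.9,0.5,-0.8,0,0,0.8],[0,0,0,0,0,0,0.8],[0,0,3,0,0,0,0.8],[0,0,0,0,0,0,0.8],[0,0,0,0,0,0,0.8]]]'
python3 -c "
from h import *
go(503.6,287.8,20.5,100)
s,e=bot.grab_frame('side');cv2.imwrite('pics/28z.png',cv2.resize(s[230:350,200:340],None,fx=5,fy=5,interpolation=cv2.INTER_CUBIC))"
```

```text
time: 35.35
ee_pos: [0.5007, 0.2836, 0.0497]
tcp_rot: [-0.002, 0.644, 0.765, -0.005]
force: [0.2, -0.7, -1.6]
grip_width: 0.031
t 35.35 pos [500.7 283.6  49.7] psi 99.79 grip 31.0 F [ 0.2 -0.7 -1.6]
shift now-axes cm [0.38 0.38 2.92] after-turn axes cm [0.37 0.35 2.92] turn deg [-0.55  0.2  -0.21]
```

View pics/28z.png

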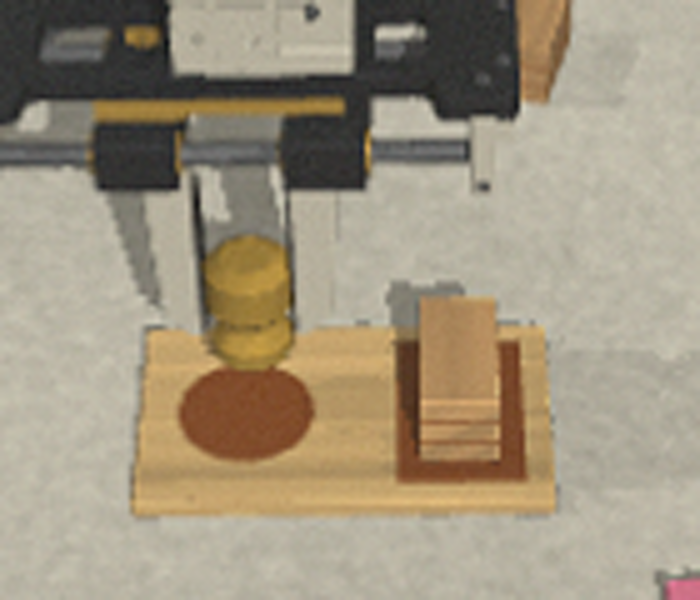

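The knob is upright over the round patch (knob x 250, patch 247), and the short core is untouched. Trimming and lowering.

```bash
python3 -m jog '[[[0.4,0.3,1,-0.5,0.2,-0.2,0.8],[0,0,1.1,0,0,0,0.8],[0,0,0,0,0,0,0.8],[0,0,0,0,0,0,0.8]]]'
python3 -c "
from h import *
go(503.6,287.8,20.3,100)
s,e=bot.grab_frame('side');cv2.imwrite('pics/29z.png',cv2.resize(s[230:350,200:340],None,fx=5,fy=5,interpolation=cv2.INTER_CUBIC))"
```

```text
time: 35.9
ee_pos: [0.5035, 0.2881, 0.0283]
tcp_rot: [0.0, 0.643, 0.766, 0.001]
force: [-0.5, -0.6, -2.6]
grip_width: 0.0308
t 35.9 pos [503.5 288.1  28.3] psi 99.99 grip 30.8 F [-0.5 -0.6 -2.6]
shift now-axes cm [-0.03  0.01  0.8 ] after-turn axes cm [-0.03  0.01  0.8 ] turn deg [ 0.06 -0.03 -0.01]
```

View pics/29z.png

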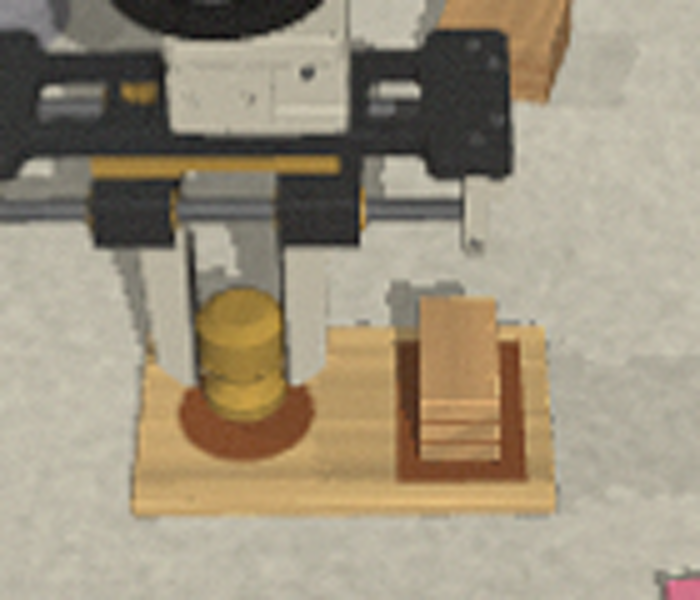

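```bash
python3 -m jog '[[[0,0,0.7,0,0,0,0.8],[0,0,0,0,0,0,0.8],[0,0,0,0,0,0,0.8]]]'
python3 -c "
from h import *
go(503.6,287.8,20.3,100)
s,e=bot.grab_frame('side');cv2.imwrite('pics/30z.png',cv2.resize(s[230:350,200:340],None,fx=5,fy=5,interpolation=cv2.INTER_CUBIC))"
```

```text
time: 36.33
ee_pos: [0.5036, 0.2881, 0.0211]
tcp_rot: [0.0, 0.643, 0.766, 0.001]
force: [-0.2, 0.2, -2.0]
grip_width: 0.0307
t 36.33 pos [503.6 288.1  21.1] psi 99.99 grip 30.7 F [-0.2  0.2 -2. ]
shift now-axes cm [-0.03 -0.    0.08] after-turn axes cm [-0.03 -0.    0.08] turn deg [ 0.08 -0.03 -0.01]
```

View pics/30z.png

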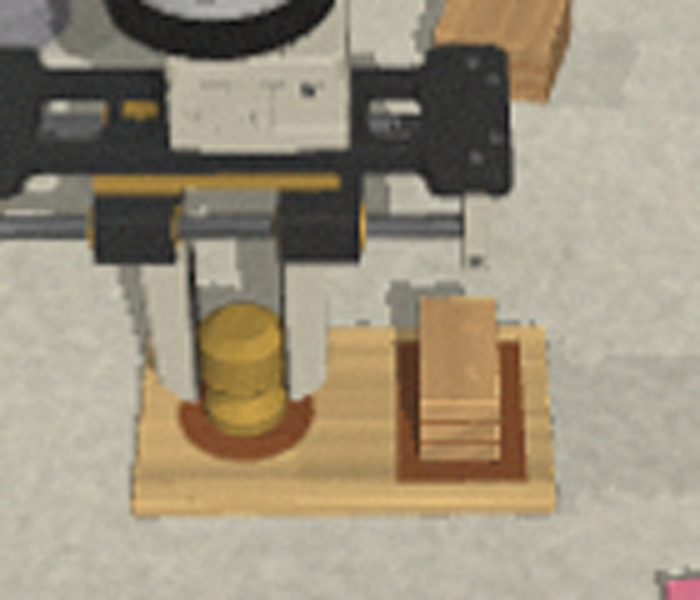

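The knob is centred on its patch. Seating, releasing and retreating upward, then a final look.

```bash
python3 -m jog '[[[0,0,0.08,0,0,0,0.8],[0,0,0,0,0,0,0.1],[0,0,0,0,0,0,0.1],[0,0,0,0,0,0,0.1],[0,0,-3,0,0,0,0.1],[0,0,-4,0,0,0,0.1],[0,0,-5,0,0,0,0.1],[0,0,-5,0,0,0,0.1],[-5,0,-2,0,0,0,0.1],[-5,0,0,0,0,0,0.1]]]'
python3 -m jog '[[[-5.5,0,0,0,0,0,0.1],[-5.5,0,0,0,0,0,0.1],[-5,0,0,0,0,0,0.1],[0,0,0,0,0,0,0.1],[0,0,0,0,0,0,0.1]]]'
python3 - <<'E'
from h import *
go(503.6,287.8,20.3,100)
p,d=bot.grab_frame('top'); s,e=bot.grab_frame('side'); cv2.imwrite('pics/top31.png',p);cv2.imwrite('pics/side31.png',s)
cv2.imwrite('pics/31z.png',cv2.resize(np.vstack([np.hstack([p[150:250,120:260],p[150:250,350:490]]),np.hstack([s[250:350,200:340],s[100:200,230:370]])]),None,fx=2.8,fy=2.8,interpolation=cv2.INTER_CUBIC))
for k,g,h,r in(("long",(466,-311),.038,60),("ring",(544,-269),.036,35),("foot",(544,-353),.050,35),("short",(426,274),.038,40),("knob",(503,288),.050,35)):
    for n,D,z in(("top",d,.003),("side",e,.0025)):
        try: print(k,n,blob(n,D,g,h,r,z))
        except Exception: print(k,n,'hidden')
for k,g,h in(("spare",(443,56),.03),("tin",(663,61),.024),("jar",(675,-183),.05)):
    for n,D,z in(("top",d,.003),("side",e,.0025)):
        try: print(k,n,blob(n,D,g,h,45,z)[0])
        except Exception: print(k,n,'hidden')
E
```

```text
time: 37.62
ee_pos: [0.5209, 0.1896, 0.2175]
tcp_rot: [0.001, 0.641, 0.767, 0.002]
force: [0.1, 0.0, -0.1]
grip_width: 0.0419
time: 38.25
ee_pos: [0.5503, 0.0249, 0.2189]
tcp_rot: [0.002, 0.642, 0.766, 0.003]
force: [0.0, -0.2, 0.0]
grip_width: 0.0418
t 38.25 pos [550.3  24.9 218.9] psi 100.07 grip 41.8 F [ 0.  -0.2  0. ]
shift now-axes cm [26.69 -0.14 19.86] after-turn axes cm [26.7  -0.03 19.86] turn deg [ 0.41 -0.    0.07]
long top (array([ 463.6, -313.2]), array([ 462.9, -311.8]), array([ 25.6, 101.3]), 0.7)
long side (array([ 467.6, -308.4]), array([ 467.7, -309.3]), array([106.7,  28. ]), 89.9)
ring top (array([ 540.4, -269. ]), array([ 541.2, -269.4]), array([39.9, 39.9]), 55.9)
ring side (array([ 546.8, -266.5]), array([ 546.1, -264.7]), array([37.5, 45.5]), 9.5)
foot top (array([ 542.6, -355.3]), array([ 542.2, -355.1]), array([18.2, 20.6]), 0.9)
foot side (array([ 547.5, -354. ]), array([ 546. , -352.5]), array([19.5, 25.6]), 10.0)
short top (array([426.2, 271.6]), array([425.9, 272.5]), array([28.3, 54.6]), 10.9)
short side (array([429.2, 274.8]), array([428.8, 274.7]), array([27. , 57.1]), 9.7)
knob top (array([501. , 285.7]), array([501. , 285.6]), array([27.5, 23. ]), 54.3)
knob side (array([505.3, 290.3]), array([504.8, 290.4]), array([28.8, 25.8]), 9.7)
spare top hidden
spare side [445.   58.2]
tin top hidden
tin side [666.   63.3]
jar top [ 673.3 -186.1]
jar side [ 678.4 -183.8]
```

View pics/31z.png

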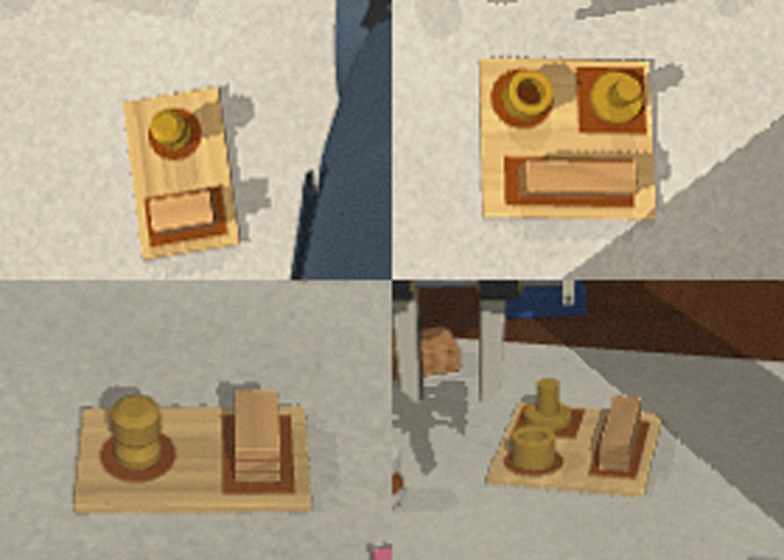

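View pics/side31.png

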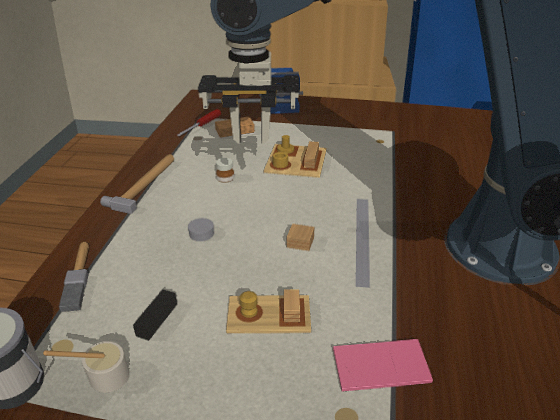

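All five pieces are upright on their patches. The spare block (300,236), tin (201,229), jar (225,170) and black bar (155,313) are unmoved, and the gripper is empty. Handing in.

```bash
python3 -c "
from plant import bot
print(bot.sign_off())"
```

```text
the job is handed in; nothing more can be done
None
```

I made up both kits in the order you gave and handed the job in at about 38 s of the 120 s allowed. The long core, ring and foot are on the wide board, and the short core and knob are on the narrow board. Everything is released, and the gripper is parked empty above the bench.

**Placement:** averaged over the two cameras, each piece is within about 2 mm of its patch centre. Both views show all five upright.

**Left alone:** the side view measures the spare block within 1.5 mm of its starting position, and the tin and jar within 3 mm. The black bar and pink board look unmoved in the same picture.

**Checks that disagreed or failed:**
- The cameras differ from each other by 4–5 mm in absolute position, and by up to about 6 mm on a piece's offset from its patch, so single-view offsets reach about 3 mm. I relied on the mean, which matched the tool position for the long core.
- In the last look the arm hid the spare block and tin from the top camera, so only the side view confirms those two.

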